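# Mount a ring transformer on its stud

## Task

Mount the ring transformer on the metal base plate by threading four parts over the upright stud, lying flat on one another in this order from the bottom: the large brown disc, the transformer, the small brown disc, and last the steel clamp cap with its hub upwards. Set the transformer down on its disc rather than letting it fall down the stud, and leave the solder reel, the cleaner pot and the screwdriver where they are.

Things in the scene. Friction and masses are not known exactly. Their poses are not given: they have to be found in the camera images.
- base_plate: Fixed square aluminium plate, 100 x 100 mm, 6 mm thick, with a dark upright steel stud at its centre: 8 mm diameter, its pointed tip (narrowing to 4 mm in the last 4 mm) 58 mm above the table. Origin: centre of the plate's underside (table level) on the stud's axis, z up. It is the only target; the first part lies on its top face.
- stud_top (a point): Tip of the stud, 58 mm above the table.
- large_disc: Loose flat dark-brown hardboard insulating disc, 60 mm outer diameter, 6 mm thick, 22 mm round hole through its centre, 30 g, lying flat on the table. Origin: centre of its underside, z up.
- transformer: Loose ring-shaped (toroidal) transformer with copper-brown windings, 58 mm outer diameter (at most 59 mm over the winding ridges, which are look only), 24 mm high, 22 mm round hole through its centre, about 280 g, lying flat on the table. Origin: centre of its underside, z up.
- small_disc: Loose flat dark-brown hardboard insulating disc, 44 mm outer diameter, 6 mm thick, 22 mm round hole through its centre, 20 g, lying flat on the table. Origin: centre of its underside, z up.
- clamp_cap: Loose bright steel clamp cap lying hub up on the table: round flange 50 mm in diameter and 4 mm thick with a hub 26 mm in diameter standing on it, 14 mm high in all, 18 mm round hole through the centre, about 70 g. Origin: centre of its underside, z up.
- solder_reel: Bystander, loose: grey plastic solder reel standing on its flange, 60 mm diameter, 40 mm high. Origin: centre of its underside.
- cleaner_pot: Bystander, loose: black round pot filled with brass wool, 72 mm diameter, about 44 mm high. Origin: centre of its underside.
- screwdriver: Bystander, loose: screwdriver 180 mm long lying on the table along its own x axis, handle to -x. Origin: its middle, at table level.
Not all that is in view belongs to the job. Of the things like the transformer, leave any that is yellow; of the rest the larger one is meant.

How it is judged:
By the outcome, as a careful person would: the job done as asked, in the order asked, and still so for the second after the job is handed in, with the robot touching nothing.
It also fails if it takes over 115 s, if anything falls off the work surface, if the arm or the gripper's body presses on something with over 40 N, if the wrist force passes 120 N, or if a joint passes its speed limit or range.

## Robot

A 6-joint arm with a two-finger parallel gripper is mounted at the origin on the work surface. World frame = base frame: x ahead of the robot, y to its left, z up, the work surface at z = 0. Lengths are in m, angles in rad, forces in N, time in s.
With the tool pointing down it reaches from about 0.3 to 0.775 m from the base axis. Payload 14.6 kg.
Tool frame: the origin (TCP) lies at the very end of the fingers, on their centre line; the grasp point (between the pads) lies 19 mm behind it; z points along the fingers, y is the direction in which the jaws open and shut (so a half turn about z gives the same grasp; the last joint's range is limited). The gripper opens to 94 mm and grips with 3 to 60 N. Pads are 16 mm wide; open, the fingers measure 119 mm over their backs; the gripper's body (75 mm by 177 mm) begins 78 mm behind the grasp point.
Start: joints at [1.27, 0.3, 1.521, -0, 1.321, -0.067], TCP at [0.127, 0.535, 0.205] pointing down, gripper open.
Joint ranges: [-3.03, 3.03], [-0.79, 2.21], [0.23, 2.52], [-1.04, 4.18], [0, 3.07], [-2.55, 2.55]. Speed limits (rad/s): [2.22, 2.22, 2.57, 3.14, 3.14, 3.14].

## Interface

Orientations are given as [roll, pitch, yaw] about the fixed x, y, z axes, in that order (R = Rz(yaw) Ry(pitch) Rx(roll)).
In Python, from station import ctrl, vision, ticket gives the robot as it stands.
- The arm moves only by the tool step_arm, never from a script. Its argument "steps" is a list of rows, each an object of numbers: "x", "y", "z": the shift along the tool's x, y, z in m; "ax", "ay", "az": the turn, a rotation vector about the tool's x, y, z in degrees; "claw": the finger opening in m, from 0 to 0.094. A call has 1 to 5 rows; each row shifts and turns the pose as measured when the row begins, along the tool's axes as they then stand; what a row does not reach is not made up. A row lasts 1/12 s, in which the tool goes at most 41.7 mm and 7.16 degrees, less where a joint would pass 70% of its speed; a pose out of reach is approached as far as the arm can. A call with a gripper value outside its range is refused whole. The fingers move at their own pace and stop on an object; "grip_force" is the grip in N (left out, the last holds). Time passes only in rows, so rows that do not move let the fingers close. It gives the time, the measured TCP pose, the force and the opening at its end, in the units of the state.
- ctrl.get_obs(): the state, without advancing time (a new reading comes with each control period).
- vision.camera(name): name is "side" or "top" or "wrist"; returns (picture, depth): 480x640x3 uint8, red, green, blue; 480x640 float32, m along the optical axis (not along the pixel's ray), 0 where there is no reading.
- vision.camera_params(name): a dict with "fov_y" (degrees; the focal length in pixels is half the picture's height over the tangent of half this angle, whatever the lens; pixels are square), "cx", "cy" (the principal point, pixels), "k1" (the pictures are not rectified: a ray, as slopes to the right and down, at radius r is drawn at 1 + k1 r^2 times it, then the intrinsics apply), "origin" and "attitude" of the camera in the world; the wrist camera has in their place "mount" (4x4, takes a point from camera to tool coordinates, whose origin is the TCP and whose axes are the flange's). Camera axes: x right, y up, looking along -z (the intrinsics and any distortion apply to the point x, -y, -z); pixel columns grow to the right and rows downward; lengths in m; the calibration is good to about 2 mm. A picture is of the moment at which its call begins: read the wrist's pose just before it. camera_params takes no time and is no camera call.
- ticket.hand_in(): hands the job in, once; it reports no verdict.
The state is a dict: "time_s": time; "qpos": joint angles; "joint_vel": joint speeds; "tau": joint torques, N m; "ee_pos": TCP position; "eef_rot": TCP orientation; "force": force on the tool from outside, world axes, zero at the start; "moment": the same for the moment, N m; "grip_width": finger opening in m.
Only numpy, scipy, OpenCV 4.12 (cv2) and the standard library are available. Lean on these libraries where they do the work, as an engineer would, in place of code of your own. Each camera call takes 0.05 s, during which the arm holds its last target.

## Working session

There is one attempt and no reset: what is moved stays moved. The work goes in short steps, Python scripts to look and compute and a tool call to move; the robot and the scene stay as the last step left them, time stands still between calls to the robot, and variables do not carry over. Pictures are saved under pics/ and viewed, and the job is handed in when it is done.

Besides the shell and the picture viewer there is one more tool, called after ">>>" in YAML: its name, and indented under it one key for each argument. step_arm: Moves the arm, as the interface text tells. Its arguments: {"type":"object","properties":{"steps":{"type":"array"},"grip_force":{"type":"number"}},"required":["steps"]}

```bash
ls; mkdir -p pics
python3 - <<'E'
from station import ctrl, vision, ticket
import cv2
print(ctrl.get_obs())
for n in ("side","top"):
    p,d=vision.camera(n); cv2.imwrite(f"pics/{n}0.png",p[:,:,::-1]); import numpy as np; np.save(f"pics/{n}0.npy",d)
for n in ("side","top","wrist"): print(n,vision.camera_params(n))
E
```

```text
pics
{'time_s': 0.0, 'qpos': array([ 1.27041946e+00,  3.00492654e-01,  1.52156002e+00, -6.35830583e-06,
        1.32070592e+00, -6.66205255e-02]), 'joint_vel': array([ 4.20422178e-04,  1.09569262e-03,  6.49617433e-05, -3.45249427e-04,
       -7.26267243e-04,  3.68889308e-04]), 'tau': array([ 2.18268862e-03, -5.31809771e+01, -3.52741814e+01,  7.09030358e-02,
        2.42699473e-02, -6.88259024e-05]), 'ee_pos': array([0.12733777, 0.53479262, 0.20488342]), 'eef_rot': array([-3.14042889e+00, -7.14732101e-05,  2.90783785e+00]), 'force': array([0.16390921, 0.84499626, 0.60304854]), 'moment': array([ 0.00324885, -0.0239256 , -0.04891545]), 'grip_width': 0.09398765105509037}
side {'fov_y': 56.90077911069427, 'cx': 325.9031594861896, 'cy': 242.36372239805823, 'k1': -0.0444872143570346, 'origin': array([ 0.00780997, -0.62623121,  0.54099498]), 'attitude': array([ 1.03863522,  0.00737056, -0.69164463])}
top {'fov_y': 44.06123902344795, 'cx': 320.84092825416735, 'cy': 234.2066491547799, 'k1': 0.01157206113206232, 'origin': array([ 0.35660472, -0.02360838,  1.28206754]), 'attitude': array([ 0.14462834,  0.02450333, -1.57925102])}
wrist {'fov_y': 63.87120799447824, 'cx': 321.39208998058757, 'cy': 237.90211114793442, 'k1': 0.027509987685894785, 'mount': array([[-2.57355137e-05,  9.65128502e-01,  2.61776574e-01,
         7.61623120e-02],
       [ 9.99999998e-01,  3.80346039e-05, -4.19165340e-05,
         1.00304127e-03],
       [-5.04114100e-05,  2.61776572e-01, -9.65128501e-01,
        -1.80222898e-01],
       [ 0.00000000e+00,  0.00000000e+00,  0.00000000e+00,
         1.00000000e+00]])}
```

View pics/top0.png

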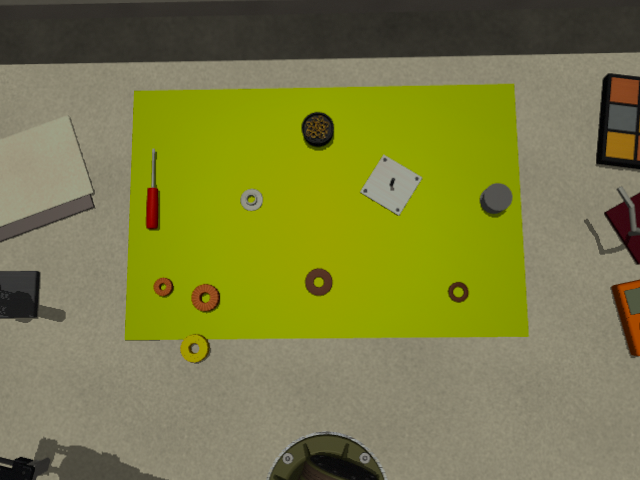

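View pics/side0.png

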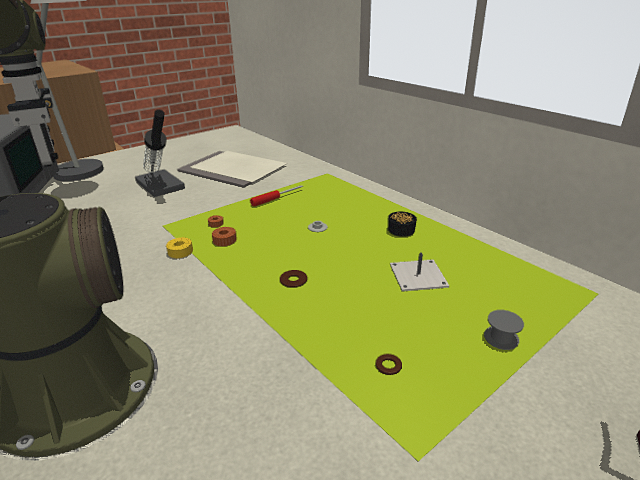

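The top view shows the screwdriver (152,190), cap (252,200), plate (391,185) and pot (318,130). It also shows the reel (497,199), large disc (319,282) and small disc (458,292). Three things look like the transformer: a small copper ring (163,287), a larger copper ring (205,298) and a yellow ring (195,348). The larger copper one at (205,298) fits, since yellow is excluded and the bigger of the rest is meant. I'll confirm that in a crop.

```bash
cat > h.py <<'E'
import numpy as np, cv2
from scipy.spatial.transform import Rotation as R
from station import ctrl, vision, ticket
def cam(n, obs=None):
    P=vision.camera_params(n); f=240/np.tan(np.radians(P['fov_y']/2))
    K=np.array([[f,0,P['cx']],[0,f,P['cy']],[0,0,1]]); D=np.array([P['k1'],0,0,0.])
    if n=='wrist':
        T=np.eye(4);T[:3,:3]=R.from_euler('xyz',obs['eef_rot']).as_matrix();T[:3,3]=obs['ee_pos'];T=T@P['mount']
    else:
        T=np.eye(4);T[:3,:3]=R.from_euler('xyz',P['attitude']).as_matrix();T[:3,3]=P['origin']
    T=T.copy();T[:3,:3]=T[:3,:3]@np.diag([1,-1,-1.])
    return K,D,T
def toworld(C,uv,z):
    K,D,T=C; p=cv2.undistortPoints(np.array(uv,float).reshape(-1,1,2),K,D).reshape(-1,2)
    d=np.c_[p,np.ones(len(p))]@T[:3,:3].T; o=T[:3,3]
    return o+d*((np.asarray(z)-o[2])/d[:,2])[:,None]
def topix(C,X):
    K,D,T=C; X=(np.atleast_2d(X)-T[:3,3])@T[:3,:3]
    return cv2.projectPoints(X,np.zeros(3),np.zeros(3),K,D)[0].reshape(-1,2)
def depthpt(C,uv,d):
    K,D,T=C; p=cv2.undistortPoints(np.array(uv,float).reshape(-1,1,2),K,D).reshape(-1,2)
    return np.c_[p,np.ones(len(p))]*np.asarray(d)[:,None]@T[:3,:3].T+T[:3,3]
def crop(p,x,y,w,h,s,name):
    cv2.imwrite(name,cv2.resize(p[y:y+h,x:x+w],None,fx=s,fy=s,interpolation=cv2.INTER_CUBIC))
E
python3 - <<'E'
from h import *
C=cam('top')
n=['screwdr','cap','plate','pot','reel','big','small','T_small','T_big','yellow']
uv=[(152,190),(252,200),(391,185),(318,130),(497,199),(319,282),(458,292),(163,287),(205,298),(195,348)]
z=[.01,.004,.006,.044,.04,.006,.006,.02,.024,.024]
d=np.load('pics/top0.npy'); 
for a,b,q,w in zip(n,toworld(C,uv,z),depthpt(C,uv,[d[v,u] for u,v in uv]),uv): print(a,b.round(3),q.round(3),np.hypot(*b[:2]).round(3))
im=cv2.imread('pics/top0.png'); crop(im,130,260,110,110,5,'pics/tc0.png')
crop(im,350,140,80,80,7,'pics/tc1.png')
E
```

```text
screwdr [0.645 0.378 0.01 ] [0.642 0.373 0.024] 0.748
cap [0.621 0.157 0.004] [ 0.622  0.158 -0.002] 0.641
plate [ 0.65  -0.149  0.006] [ 0.647 -0.147  0.02 ] 0.667
pot [0.765 0.009 0.044] [0.767 0.01  0.038] 0.765
reel [ 0.609 -0.368  0.04 ] [ 0.61  -0.371  0.032] 0.711
big [0.439 0.011 0.006] [0.439 0.011 0.001] 0.439
small [ 0.415 -0.285  0.006] [ 0.415 -0.286  0.   ] 0.503
T_small [0.431 0.344 0.02 ] [ 0.432  0.35  -0.   ] 0.551
T_big [0.406 0.252 0.024] [0.407 0.257 0.002] 0.478
yellow [0.302 0.271 0.024] [0.301 0.277 0.001] 0.406
```

View pics/tc0.png

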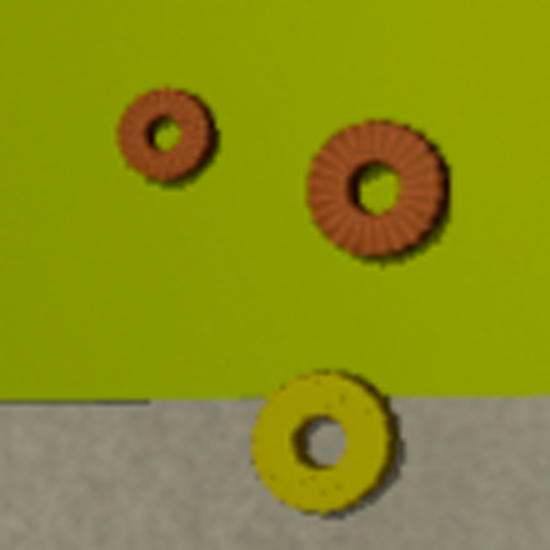

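View pics/tc1.png

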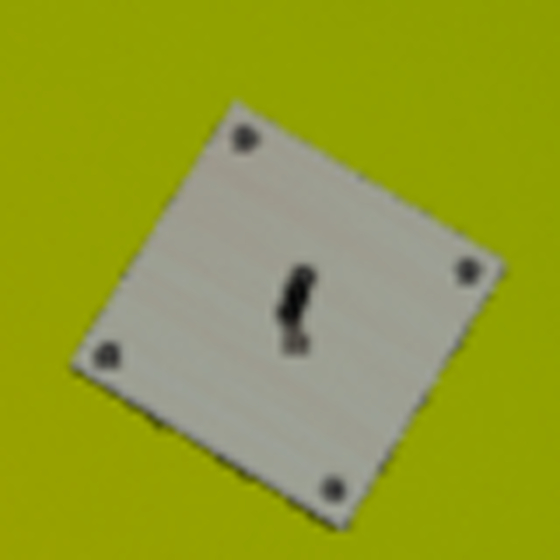

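The crop confirms it: the copper ring at (205,298) is the larger of the two non-yellow ones, about 27 px or 58 mm across. I'll move over the large disc first.

>>> step_arm:
  steps:
    - {"x": -0.028,"y": -0.029}
    - {"x": -0.028,"y": -0.029}
    - {"x": -0.028,"y": -0.029}
    - {"x": -0.028,"y": -0.029}
    - {"x": -0.028,"y": -0.029}

```text
validation failed for argument at $.st...
```

>>> step_arm:
  steps:
    - {"x": -0.028,"y": -0.029}
    - {"x": -0.028,"y": -0.029}
    - {"x": -0.028,"y": -0.029}
    - {"x": -0.028,"y": -0.029}
    - {"x": -0.028,"y": -0.029}

```text
validation failed for argument at $.st...
```

>>> step_arm:
  steps:
    - {"x": -0.028,"y": -0.029}
    - {"x": -0.028,"y": -0.029}
    - {"x": -0.028,"y": -0.029}
    - {"x": -0.028,"y": -0.029}
    - {"x": 0,"y": 0}

```text
validation failed for argument at $.st...
```

>>> step_arm:
  steps:
    - {"x": -0.028,"y": -0.029,"z": 0,"ax": 0,"ay": 0,"az": 0,"claw": 0.094}

```text
time_s: 0.18
ee_pos: [0.1462, 0.5022, 0.204]
eef_rot: [-3.14, -0.001, 2.911]
force: [1.0, -0.6, 0.5]
grip_width: 0.094
```

>>> step_arm:
  steps:
    - {"x": -0.028,"y": -0.029,"z": 0,"ax": 0,"ay": 0,"az": 0,"claw": 0.094}
    - {"x": -0.028,"y": -0.029,"z": 0,"ax": 0,"ay": 0,"az": 0,"claw": 0.094}
    - {"x": -0.028,"y": -0.029,"z": 0,"ax": 0,"ay": 0,"az": 0,"claw": 0.094}
    - {"x": -0.028,"y": -0.029,"z": 0,"ax": 0,"ay": 0,"az": 0,"claw": 0.094}
    - {"x": -0.028,"y": -0.029,"z": 0,"ax": 0,"ay": 0,"az": 0,"claw": 0.094}

```text
time_s: 0.6
ee_pos: [0.2501, 0.3223, 0.2015]
eef_rot: [-3.136, -0.002, 2.917]
force: [1.2, 1.1, 0.4]
grip_width: 0.094
```

>>> step_arm:
  steps:
    - {"x": -0.028,"y": -0.029,"z": 0,"ax": 0,"ay": 0,"az": 0,"claw": 0.094}
    - {"x": -0.028,"y": -0.029,"z": 0,"ax": 0,"ay": 0,"az": 0,"claw": 0.094}
    - {"x": -0.028,"y": -0.029,"z": 0,"ax": 0,"ay": 0,"az": 0,"claw": 0.094}
    - {"x": -0.028,"y": -0.029,"z": 0,"ax": 0,"ay": 0,"az": 0,"claw": 0.094}
    - {"x": -0.028,"y": -0.029,"z": 0,"ax": 0,"ay": 0,"az": 0,"claw": 0.094}

```text
time_s: 1.02
ee_pos: [0.3549, 0.1422, 0.202]
eef_rot: [-3.136, -0.001, 2.919]
force: [0.1, 0.4, -1.0]
grip_width: 0.0939
```

>>> step_arm:
  steps:
    - {"x": -0.028,"y": -0.027,"z": 0.012,"ax": 0,"ay": 0,"az": 0,"claw": 0.094}
    - {"x": -0.028,"y": -0.027,"z": 0.012,"ax": 0,"ay": 0,"az": 0,"claw": 0.094}
    - {"x": -0.028,"y": -0.027,"z": 0.012,"ax": 0,"ay": 0,"az": 0,"claw": 0.094}
    - {"x": -0.028,"y": -0.027,"z": 0.012,"ax": 0,"ay": 0,"az": 0,"claw": 0.094}
    - {"x": 0,"y": 0,"z": 0,"ax": 0,"ay": 0,"az": 0,"claw": 0.094}

```text
time_s: 1.43
ee_pos: [0.4427, 0.0024, 0.1543]
eef_rot: [-3.137, 0.002, 2.914]
force: [-0.0, 0.4, -0.6]
grip_width: 0.094
```

```bash
cat > look.py <<'E'
import sys
from h import *
o=ctrl.get_obs(); p,d=vision.camera('wrist'); n=sys.argv[1]
cv2.imwrite(f'pics/{n}.png',p[:,:,::-1]); np.savez(f'pics/{n}.npz',d=d,**{k:o[k] for k in('ee_pos','eef_rot')})
print(o['time_s'],o['ee_pos'].round(4),o['eef_rot'].round(4),o['grip_width'],o['force'].round(1))
E
python3 look.py w1
```

```text
1.4333 [0.4427 0.0024 0.1543] [-3.1370e+00  1.9000e-03  2.9138e+00] 0.09403776790244119 [-0.   0.4 -0.6]
```

View pics/w1.png

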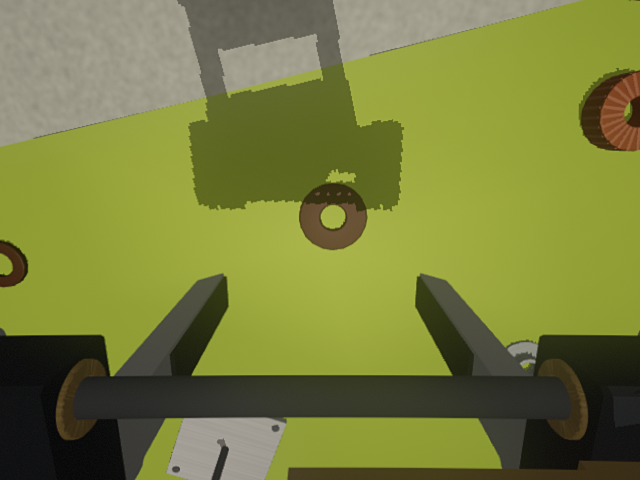

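The wrist view shows the large disc centred at (333,216), about 68 px across, between and ahead of the fingers.

```bash
cat > px.py <<'E'
import sys
from h import *
n,z=sys.argv[1],float(sys.argv[2]); uv=[tuple(map(float,a.split(','))) for a in sys.argv[3:]]
f=np.load(f'pics/{n}.npz'); C=cam('wrist',f); W=toworld(C,uv,z)
Rt=R.from_euler('xyz',f['eef_rot']).as_matrix()
for w,q in zip(W,uv): print(w.round(4),'tool delta mm',((w-f['ee_pos'])@Rt*1000).round(1))
E
python3 px.py w1 .006 333,216 299,216 367,216 333,183 333,249
```

```text
[0.4387 0.014  0.006 ] tool delta mm [  6.8  11.1 148.3]
[ 0.432  -0.0148  0.006 ] tool delta mm [  6.8 -18.5 148.4]
[0.4453 0.0428 0.006 ] tool delta mm [  6.8  40.7 148.1]
[0.4107 0.0202 0.006 ] tool delta mm [ 35.4  10.9 148.2]
[0.468  0.0075 0.006 ] tool delta mm [-23.2  11.4 148.3]
```

>>> step_arm:
  steps:
    - {"x": 0.003,"y": 0.005,"z": 0.035,"ax": 0,"ay": 0,"az": 0,"claw": 0.094}
    - {"x": 0.003,"y": 0.005,"z": 0.035,"ax": 0,"ay": 0,"az": 0,"claw": 0.094}
    - {"x": 0,"y": 0,"z": 0.035,"ax": 0,"ay": 0,"az": 0,"claw": 0.094}
    - {"x": 0,"y": 0,"z": 0.025,"ax": 0,"ay": 0,"az": 0,"claw": 0.08}
    - {"x": 0,"y": 0,"z": 0,"ax": 0,"ay": 0,"az": 0,"claw": 0.08}

```text
time_s: 1.9
ee_pos: [0.4384, 0.0171, 0.0228]
eef_rot: [-3.139, 0.007, 2.913]
force: [-0.2, 0.3, -0.7]
grip_width: 0.084
```

```bash
python3 look.py w2
```

```text
1.9 [0.4384 0.0171 0.0228] [-3.1388  0.0067  2.9127] 0.08396463019660362 [-0.2  0.3 -0.7]
```

View pics/w2.png

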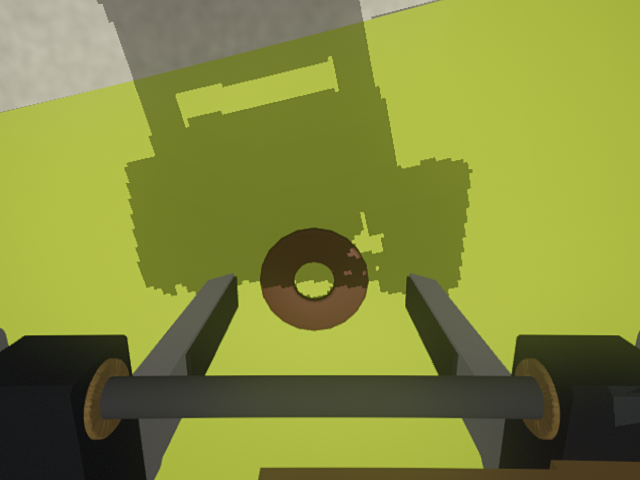

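The disc is centred at (314,279) and the midpoint between the fingertips is about (322,280), so it needs a small y correction.

```bash
python3 px.py w2 .006 314,279
cat > tilt.py <<'E'
from h import *
def tilt(e):
    Rt=R.from_euler('xyz',e).as_matrix()
    return np.degrees(np.cross([0,0,1.],Rt.T@[0,0,-1.])).round(2)
if __name__=='__main__':
    o=ctrl.get_obs(); print(o['ee_pos'].round(4),o['eef_rot'].round(4),'tilt fix deg',tilt(o['eef_rot']))
E
python3 tilt.py
```

```text
[0.4383 0.014  0.006 ] tool delta mm [-0.5 -3.  16.8]
[0.4392 0.0171 0.0248] [-3.1392  0.0083  2.9129] tilt fix deg [-0.14  0.48  0.  ]
```

>>> step_arm:
  steps:
    - {"x": 0,"y": -0.003,"z": 0.01,"ax": 0,"ay": 0.4,"az": 0,"claw": 0.08}
    - {"x": 0,"y": 0,"z": 0.008,"ax": 0,"ay": 0,"az": 0,"claw": 0.08}
    - {"x": 0,"y": 0,"z": 0,"ax": 0,"ay": 0,"az": 0,"claw": 0.08}

```text
time_s: 2.2
ee_pos: [0.4406, 0.0149, 0.0095]
eef_rot: [-3.14, 0.006, 2.915]
force: [0.0, -0.5, -0.0]
grip_width: 0.08
```

```bash
python3 tilt.py;python3 tilt.py
```

```text
[0.4406 0.0149 0.0095] [-3.1402  0.0059  2.9145] tilt fix deg [-0.08  0.34  0.  ]
[0.4406 0.0149 0.0095] [-3.1402  0.0059  2.9145] tilt fix deg [-0.08  0.34  0.  ]
```

>>> step_arm:
  steps:
    - {"x": 0.002,"y": -0.001,"z": 0.005,"ax": 0,"ay": 0.3,"az": 0,"claw": 0.08}
    - {"x": 0,"y": 0,"z": 0.002,"ax": 0,"ay": 0,"az": 0,"claw": 0.08}
    - {"x": 0,"y": 0,"z": 0,"ax": 0,"ay": 0,"az": 0,"claw": 0.08}

```text
time_s: 2.45
ee_pos: [0.4396, 0.0142, 0.0038]
eef_rot: [-3.141, 0.004, 2.914]
force: [0.2, 0.4, -0.8]
grip_width: 0.0798
```

Now I'll close, going 1.5 mm lower.

>>> step_arm:
  grip_force: 15
  steps:
    - {"x": 0.001,"y": 0,"z": 0.0015,"ax": 0,"ay": 0.2,"az": 0,"claw": 0.07}
    - {"x": 0,"y": 0,"z": 0,"ax": 0,"ay": 0,"az": 0,"claw": 0.055}
    - {"x": 0,"y": 0,"z": 0,"ax": 0,"ay": 0,"az": 0,"claw": 0.055}
    - {"x": 0,"y": 0,"z": 0,"ax": 0,"ay": 0,"az": 0,"claw": 0.055}
    - {"x": 0,"y": 0,"z": 0,"ax": 0,"ay": 0,"az": 0,"claw": 0.055}

```text
time_s: 2.87
ee_pos: [0.4391, 0.0144, 0.0031]
eef_rot: [-3.141, 0.001, 2.914]
force: [0.8, -0.8, -0.1]
grip_width: 0.0595
```

>>> step_arm:
  steps:
    - {"x": 0,"y": 0,"z": -0.02,"ax": 0,"ay": 0,"az": 0,"claw": 0.055}
    - {"x": 0,"y": 0,"z": -0.035,"ax": 0,"ay": 0,"az": 0,"claw": 0.055}
    - {"x": 0,"y": 0,"z": -0.035,"ax": 0,"ay": 0,"az": 0,"claw": 0.055}
    - {"x": -0.03,"y": -0.014,"z": -0.02,"ax": 0,"ay": 0,"az": 0,"claw": 0.055}
    - {"x": -0.037,"y": -0.017,"z": 0,"ax": 0,"ay": 0,"az": 0,"claw": 0.055}

```text
time_s: 3.28
ee_pos: [0.494, -0.029, 0.1172]
eef_rot: [-3.14, -0.004, 2.918]
force: [1.0, 0.5, 1.1]
grip_width: 0.0592
```

>>> step_arm:
  steps:
    - {"x": -0.03,"y": -0.015,"z": 0,"ax": 0,"ay": 0,"az": 0,"claw": 0.055}
    - {"x": -0.03,"y": -0.015,"z": 0,"ax": 0,"ay": 0,"az": 0,"claw": 0.055}
    - {"x": -0.02,"y": -0.01,"z": 0,"ax": 0,"ay": 0,"az": 0,"claw": 0.055}
    - {"x": 0,"y": 0,"z": 0,"ax": 0,"ay": 0,"az": 0,"claw": 0.055}

```text
time_s: 3.62
ee_pos: [0.5702, -0.0922, 0.1199]
eef_rot: [-3.14, 0.003, 2.917]
force: [-0.7, 0.0, 0.1]
grip_width: 0.0594
```

```bash
python3 look.py w3; python3 tilt.py
python3 - <<'E'
from h import *
C=cam('top'); uv=np.array([(237,100),(505,262),(343,530),(72,367)])/7.+[350,140]-.43
W=toworld(C,uv,.006); print(W, W.mean(0), np.linalg.norm(W-np.roll(W,1,0),axis=1))
E
```

```text
3.6167 [ 0.5702 -0.0922  0.1199] [-3.1400e+00  3.0000e-03  2.9168e+00] 0.05936263510796435 [-0.7  0.   0.1]
[ 0.569  -0.0911  0.1197] [-3.1402e+00  2.0000e-03  2.9170e+00] tilt fix deg [-0.08  0.11  0.  ]
[[ 0.72070792 -0.13389591  0.006     ]
 [ 0.66702725 -0.21649331  0.006     ]
 [ 0.58237147 -0.16354895  0.006     ]
 [ 0.63531056 -0.08030776  0.006     ]] [ 0.6513543  -0.14856148  0.006     ] [0.10081864 0.0985086  0.09984842 0.09864909]
```

View pics/w3.png

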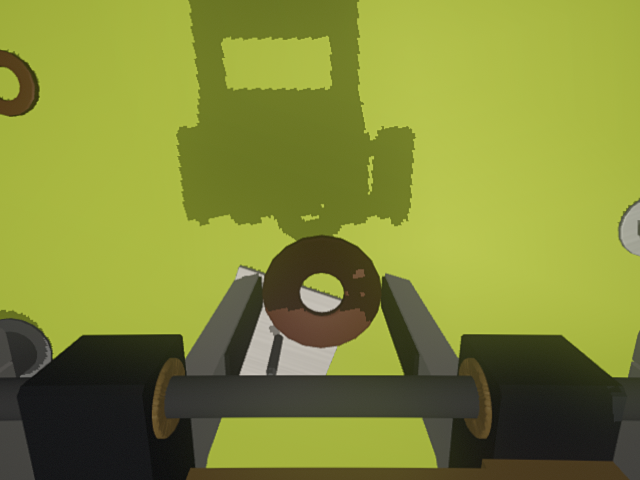

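The disc is held square, hole at (322,292). The stud shows from its base at about (278,328) to its tip at about (272,372). I'll check those pixels against the top-camera estimate.

```bash
python3 px.py w3 .122 322,292 ; python3 px.py w3 .058 272,373; python3 px.py w3 .006 278,328
python3 - <<'E'
from h import *
f=np.load('pics/w3.npz');C=cam('wrist',f);print(topix(C,[[.6514,-.1486,.058],[.6514,-.1486,.006]]))
im=cv2.imread('pics/w3.png');crop(im,220,240,180,140,4,'pics/w3c.png')
E
```

```text
[ 0.5706 -0.0909  0.122 ] tool delta mm [-0.1  1.3 -2.1]
[ 0.6506 -0.146   0.058 ] tool delta mm [-90.1 -34.5  62.3]
[ 0.643  -0.1456  0.006 ] tool delta mm [-82.5 -35.6 114.2]
[[268.78219954 374.69323676]
 [276.99370959 337.39126388]]
```

View pics/w3c.png

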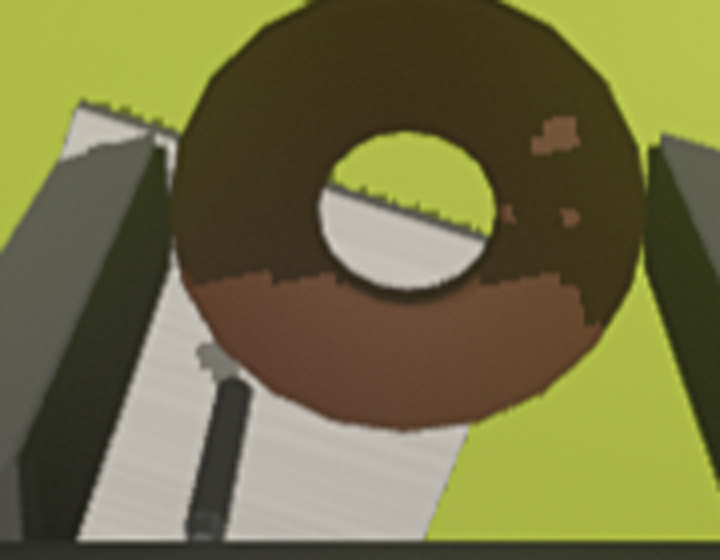

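>>> step_arm:
  steps:
    - {"x": -0.036,"y": -0.015,"z": 0,"ax": 0,"ay": 0,"az": 0,"claw": 0.055}
    - {"x": -0.036,"y": -0.015,"z": 0,"ax": 0,"ay": 0,"az": 0,"claw": 0.055}
    - {"x": -0.018,"y": -0.008,"z": 0.01,"ax": 0,"ay": 0,"az": 0,"claw": 0.055}
    - {"x": 0,"y": 0,"z": 0.015,"ax": 0,"ay": 0,"az": 0,"claw": 0.055}
    - {"x": 0,"y": 0,"z": 0,"ax": 0,"ay": 0,"az": 0,"claw": 0.055}

```text
time_s: 4.08
ee_pos: [0.6459, -0.1464, 0.0913]
eef_rot: [-3.141, -0.006, 2.919]
force: [-0.6, -0.1, -1.3]
grip_width: 0.0591
```

```bash
python3 look.py w4; python3 tilt.py
python3 - <<'E'
from h import *
f=np.load('pics/w4.npz');C=cam('wrist',f);print(topix(C,[[.651,-.148,.058],[.651,-.148,.006]]))
E
```

```text
4.0833 [ 0.6459 -0.1464  0.0913] [-3.1409 -0.0063  2.9191] 0.0590713977904464 [-0.6 -0.1 -1.3]
[ 0.6462 -0.1464  0.0929] [-3.1408 -0.0047  2.9193] tilt fix deg [-0.05 -0.27  0.  ]
[[319.03355554 276.82835948]
 [319.50454389 251.33483089]]
```

View pics/w4.png

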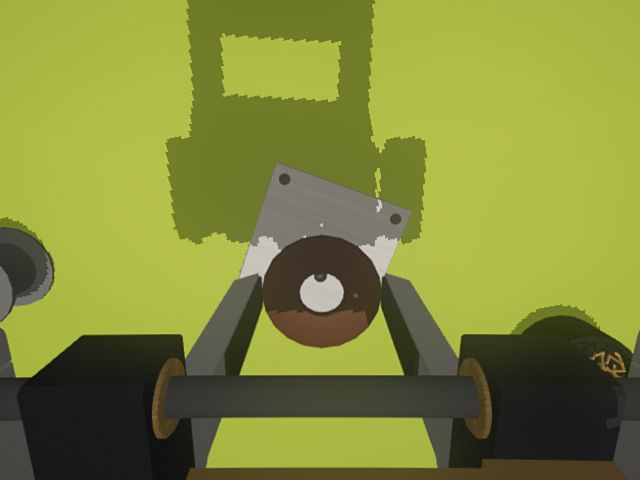

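Stud tip is at (320,277), where (0.651,-0.148) predicts (319,277). I'll shift about 5 mm and lower.

>>> step_arm:
  steps:
    - {"x": -0.005,"y": -0.002,"z": 0.005,"ax": 0,"ay": -0.2,"az": 0,"claw": 0.055}
    - {"x": 0,"y": 0,"z": 0.02,"ax": 0,"ay": 0,"az": 0,"claw": 0.055}
    - {"x": 0,"y": 0,"z": 0,"ax": 0,"ay": 0,"az": 0,"claw": 0.055}

```text
time_s: 4.38
ee_pos: [0.6507, -0.1479, 0.0702]
eef_rot: [-3.141, 0.002, 2.921]
force: [-0.5, 0.6, -0.6]
grip_width: 0.0596
```

```bash
python3 look.py w5; python3 tilt.py
```

```text
4.3833 [ 0.6507 -0.1479  0.0702] [-3.1408e+00  1.9000e-03  2.9209e+00] 0.05957926655030509 [-0.5  0.6 -0.6]
[ 0.6517 -0.1482  0.0728] [-3.1406  0.0049  2.921 ] tilt fix deg [-0.06  0.28  0.  ]
```

View pics/w5.png

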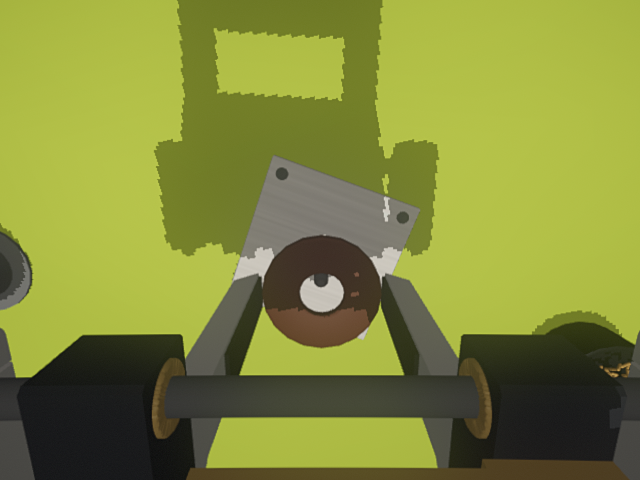

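```bash
python3 px.py w5 .058 321,282; python3 px.py w5 .0735 322,293
```

```text
[ 0.6514 -0.1473  0.058 ] tool delta mm [-0.5  0.8 12.2]
[ 0.6511 -0.1467  0.0735] tool delta mm [-0.1  1.3 -3.3]
```

The disc is aligned with the stud to within 1 mm, so I'll lower it.

>>> step_arm:
  steps:
    - {"x": 0,"y": 0,"z": 0.025,"ax": 0,"ay": 0.2,"az": 0,"claw": 0.055}
    - {"x": 0,"y": 0,"z": 0.02,"ax": 0,"ay": 0,"az": 0,"claw": 0.055}
    - {"x": 0,"y": 0,"z": 0.01,"ax": 0,"ay": 0,"az": 0,"claw": 0.055}
    - {"x": 0,"y": 0,"z": 0,"ax": 0,"ay": 0,"az": 0,"claw": 0.055}

```text
time_s: 4.77
ee_pos: [0.6546, -0.1478, 0.0238]
eef_rot: [-3.14, 0.01, 2.922]
force: [0.3, 0.5, -0.6]
grip_width: 0.0596
```

```bash
python3 tilt.py
```

```text
[ 0.6546 -0.1478  0.0238] [-3.1401  0.0104  2.9225] tilt fix deg [-0.08  0.6   0.  ]
```

>>> step_arm:
  steps:
    - {"x": 0.004,"y": 0.001,"z": 0.006,"ax": 0,"ay": 0.6,"az": 0,"claw": 0.055}
    - {"x": 0,"y": 0,"z": 0.005,"ax": 0,"ay": 0.2,"az": 0,"claw": 0.055}
    - {"x": 0,"y": 0,"z": 0,"ax": 0,"ay": 0.1,"az": 0,"claw": 0.055}

```text
time_s: 5.02
ee_pos: [0.6518, -0.1458, 0.0158]
eef_rot: [-3.14, -0.003, 2.923]
force: [0.1, -0.2, -0.3]
grip_width: 0.0594
```

```bash
python3 tilt.py
```

```text
[ 0.6518 -0.1458  0.0158] [-3.1399e+00 -2.9000e-03  2.9228e+00] tilt fix deg [-0.09 -0.17  0.  ]
```

>>> step_arm:
  steps:
    - {"x": 0,"y": -0.002,"z": 0.004,"ax": 0,"ay": -0.1,"az": 0,"claw": 0.055}
    - {"x": 0,"y": 0,"z": 0.003,"ax": 0,"ay": 0,"az": 0,"claw": 0.055}
    - {"x": 0,"y": 0,"z": 0,"ax": 0,"ay": 0,"az": 0,"claw": 0.055}

```text
time_s: 5.27
ee_pos: [0.6522, -0.1482, 0.01]
eef_rot: [-3.14, 0.001, 2.923]
force: [-0.3, 0.7, -0.7]
grip_width: 0.0593
```

>>> step_arm:
  steps:
    - {"x": 0,"y": 0,"z": 0.0015,"ax": 0,"ay": 0,"az": 0,"claw": 0.055}
    - {"x": 0,"y": 0,"z": 0,"ax": 0,"ay": 0,"az": 0,"claw": 0.055}

```text
time_s: 5.43
ee_pos: [0.6525, -0.1484, 0.009]
eef_rot: [-3.14, 0.002, 2.923]
force: [0.3, 0.0, -0.2]
grip_width: 0.0595
```

The disc is at plate level, so I'll open and lift.

>>> step_arm:
  steps:
    - {"x": 0,"y": 0,"z": 0,"ax": 0,"ay": 0,"az": 0,"claw": 0.085}
    - {"x": 0,"y": 0,"z": 0,"ax": 0,"ay": 0,"az": 0,"claw": 0.085}
    - {"x": 0,"y": 0,"z": 0,"ax": 0,"ay": 0,"az": 0,"claw": 0.085}
    - {"x": 0,"y": 0,"z": -0.02,"ax": 0,"ay": 0,"az": 0,"claw": 0.09}
    - {"x": 0,"y": 0,"z": -0.03,"ax": 0,"ay": 0,"az": 0,"claw": 0.09}

```text
time_s: 5.85
ee_pos: [0.6495, -0.1475, 0.054]
eef_rot: [-3.14, -0.008, 2.923]
force: [-0.1, -0.1, -0.2]
grip_width: 0.0884
```

>>> step_arm:
  steps:
    - {"x": 0,"y": 0,"z": -0.035,"ax": 0,"ay": 0,"az": 0,"claw": 0.094}
    - {"x": 0,"y": 0,"z": -0.035,"ax": 0,"ay": 0,"az": 0,"claw": 0.094}
    - {"x": 0,"y": 0,"z": 0,"ax": 0,"ay": 0,"az": 0,"claw": 0.094}

```text
time_s: 6.1
ee_pos: [0.651, -0.1477, 0.1314]
eef_rot: [-3.14, -0.003, 2.923]
force: [-0.7, -0.7, 1.4]
grip_width: 0.0937
```

```bash
python3 look.py w6; python3 tilt.py
```

```text
6.1 [ 0.651  -0.1477  0.1314] [-3.14   -0.0034  2.9228] 0.09367820679532503 [-0.7 -0.7  1.4]
[ 0.6501 -0.1475  0.1281] [-3.1403 -0.0067  2.9227] tilt fix deg [-0.08 -0.38  0.  ]
```

View pics/w6.png

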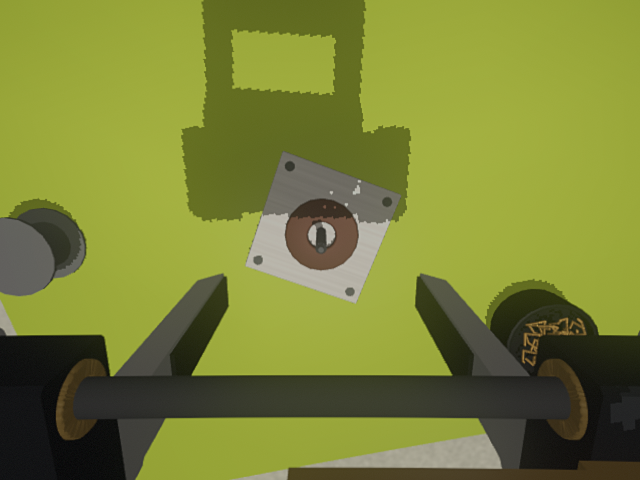

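The large disc lies flat on the plate, hole around the stud, at (321,234). Next I go to the transformer.

>>> step_arm:
  steps:
    - {"x": 0.027,"y": 0.028,"z": -0.01,"ax": 0,"ay": 0,"az": 0,"claw": 0.094}
    - {"x": 0.028,"y": 0.029,"z": -0.01,"ax": 0,"ay": 0,"az": 0,"claw": 0.094}
    - {"x": 0.028,"y": 0.029,"z": 0,"ax": 0,"ay": 0,"az": 0,"claw": 0.094}
    - {"x": 0.028,"y": 0.029,"z": 0,"ax": 0,"ay": 0,"az": 0,"claw": 0.094}
    - {"x": 0.028,"y": 0.029,"z": 0,"ax": 0,"ay": 0,"az": 0,"claw": 0.094}

```text
time_s: 6.57
ee_pos: [0.542, 0.023, 0.1424]
eef_rot: [-3.139, -0.014, 2.914]
force: [1.1, 0.2, 0.3]
grip_width: 0.0941
```

>>> step_arm:
  steps:
    - {"x": 0.028,"y": 0.029,"z": 0,"ax": 0,"ay": 0,"az": 0,"claw": 0.094}
    - {"x": 0.028,"y": 0.029,"z": 0,"ax": 0,"ay": 0,"az": 0,"claw": 0.094}
    - {"x": 0.028,"y": 0.029,"z": 0,"ax": 0,"ay": 0,"az": 0,"claw": 0.094}
    - {"x": 0.028,"y": 0.029,"z": 0,"ax": 0,"ay": 0,"az": 0,"claw": 0.094}
    - {"x": 0.02,"y": 0.02,"z": 0,"ax": 0,"ay": 0,"az": 0,"claw": 0.094}

```text
time_s: 6.98
ee_pos: [0.4361, 0.1902, 0.1395]
eef_rot: [-3.137, -0.02, 2.914]
force: [1.9, -0.1, 0.4]
grip_width: 0.0939
```

```bash
cat > go.py <<'E'
import sys
from tilt import *
o=ctrl.get_obs(); Rt=R.from_euler('xyz',o['eef_rot']).as_matrix()
print(o['ee_pos'].round(4),'tool delta mm',((np.array(list(map(float,sys.argv[1:4])))-o['ee_pos'])@Rt*1000).round(1),'tiltfix',tilt(o['eef_rot']))
E
python3 go.py .406 .252 .13
```

```text
[0.4361 0.1902 0.1395] tool delta mm [43.1 53.5 10.1] tiltfix [-0.25 -1.12  0.  ]
```

>>> step_arm:
  steps:
    - {"x": 0.022,"y": 0.027,"z": 0.004,"ax": -0.2,"ay": -1.0,"az": 0,"claw": 0.094}
    - {"x": 0.016,"y": 0.022,"z": 0,"ax": 0,"ay": 0,"az": 0,"claw": 0.094}
    - {"x": 0,"y": 0,"z": 0,"ax": 0,"ay": 0,"az": 0,"claw": 0.094}

```text
time_s: 7.23
ee_pos: [0.4046, 0.2518, 0.1334]
eef_rot: [-3.14, -0.004, 2.917]
force: [0.3, -0.2, 0.4]
grip_width: 0.0942
```

```bash
python3 look.py w7; python3 go.py .406 .252 .01
```

```text
7.2333 [0.4046 0.2518 0.1334] [-3.1396 -0.0041  2.9174] 0.09417112503010786 [ 0.3 -0.2  0.4]
[0.4051 0.2504 0.1331] tool delta mm [ -1.    2.1 123.1] tiltfix [-0.16 -0.25  0.  ]
```

View pics/w7.png

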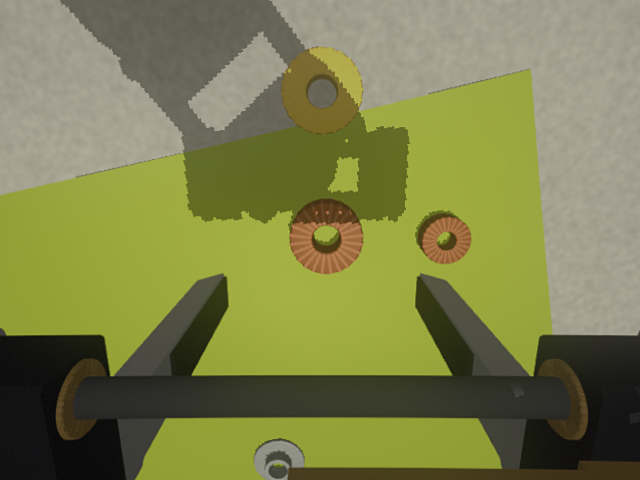

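The transformer's top is centred at (326,237). The smaller copper ring is at (445,240) and the yellow one at (321,90). I'll check clearance for the right finger.

```bash
python3 px.py w7 .024 326,238 290,238 363,238; python3 px.py w7 .02 418,240
```

```text
[0.4075 0.2556 0.024 ] tool delta mm [ -2.5   4.6 109.3]
[0.4013 0.2283 0.024 ] tool delta mm [ -2.5 -23.4 109.4]
[0.4139 0.2837 0.024 ] tool delta mm [ -2.5  33.4 109.3]
[0.4263 0.3259 0.02  ] tool delta mm [ -5.1  77.3 113.2]
```

>>> step_arm:
  steps:
    - {"x": -0.001,"y": 0.004,"z": 0.03,"ax": -0.1,"ay": -0.2,"az": 0,"claw": 0.08}
    - {"x": 0,"y": 0,"z": 0.035,"ax": 0,"ay": 0,"az": 0,"claw": 0.08}
    - {"x": 0,"y": 0,"z": 0.02,"ax": 0,"ay": 0,"az": 0,"claw": 0.08}
    - {"x": 0,"y": 0,"z": 0,"ax": 0,"ay": 0,"az": 0,"claw": 0.08}

```text
time_s: 7.62
ee_pos: [0.4079, 0.2523, 0.0445]
eef_rot: [-3.141, 0.001, 2.918]
force: [-0.1, 0.4, 0.2]
grip_width: 0.0801
```

```bash
python3 look.py w8; python3 go.py .407 .255 .006
```

```text
7.6167 [0.4079 0.2523 0.0445] [-3.1413e+00  9.0000e-04  2.9183e+00] 0.08008965226405525 [-0.1  0.4  0.2]
[0.4084 0.2525 0.0461] tool delta mm [ 2.   2.1 40.1] tiltfix [ 0.02  0.1  -0.  ]
```

View pics/w8.png

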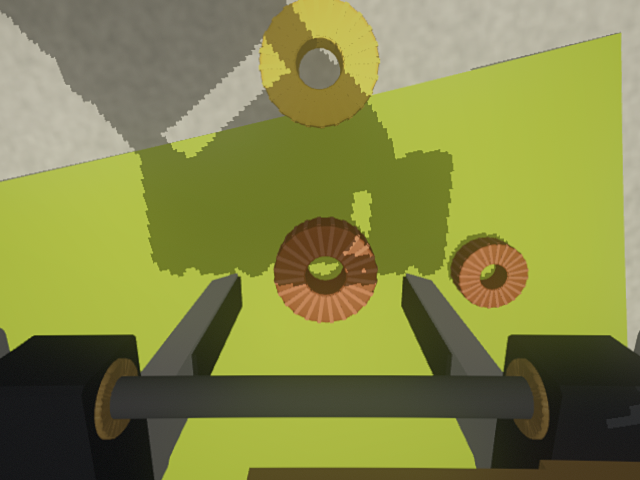

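The transformer is centred at (326,270), about 2 mm to the right of the mid-gap, as computed.

>>> step_arm:
  steps:
    - {"x": 0.001,"y": 0.002,"z": 0.02,"ax": 0,"ay": 0.1,"az": 0,"claw": 0.08}
    - {"x": 0,"y": 0,"z": 0.015,"ax": 0,"ay": 0.1,"az": 0,"claw": 0.08}
    - {"x": 0,"y": 0,"z": 0,"ax": 0,"ay": 0,"az": 0,"claw": 0.08}

```text
time_s: 7.92
ee_pos: [0.4106, 0.2538, 0.0134]
eef_rot: [3.139, 0.001, 2.916]
force: [-0.3, 0.1, 0.1]
grip_width: 0.08
```

```bash
python3 px.py w8 .024 326,270;python3 go.py .407 .255 .006
```

```text
[0.4054 0.2565 0.024 ] tool delta mm [ 3.3  3.6 20.5]
[0.4106 0.2538 0.0134] tool delta mm [3.8 0.4 7.4] tiltfix [ 0.14  0.06 -0.  ]
```

>>> step_arm:
  steps:
    - {"x": 0.004,"y": 0.001,"z": 0.006,"ax": 0.1,"ay": 0,"az": 0,"claw": 0.08}
    - {"x": 0.001,"y": 0,"z": 0.002,"ax": 0,"ay": 0,"az": 0,"claw": 0.07}
    - {"x": 0,"y": 0,"z": 0,"ax": 0,"ay": 0,"az": 0,"claw": 0.07}

```text
time_s: 8.17
ee_pos: [0.4075, 0.2559, 0.0081]
eef_rot: [3.139, 0.004, 2.914]
force: [-0.1, -0.0, -0.6]
grip_width: 0.0715
```

>>> step_arm:
  grip_force: 30
  steps:
    - {"x": 0,"y": 0,"z": 0,"ax": 0,"ay": 0,"az": 0,"claw": 0.05}
    - {"x": 0,"y": 0,"z": 0,"ax": 0,"ay": 0,"az": 0,"claw": 0.05}
    - {"x": 0,"y": 0,"z": 0,"ax": 0,"ay": 0,"az": 0,"claw": 0.05}
    - {"x": 0,"y": 0,"z": 0,"ax": 0,"ay": 0,"az": 0,"claw": 0.05}

```text
time_s: 8.5
ee_pos: [0.4082, 0.2562, 0.0102]
eef_rot: [3.137, 0.006, 2.915]
force: [0.3, -0.3, -2.7]
grip_width: 0.0575
```

```bash
python3 go.py .407 .255 .006
```

```text
[0.4082 0.2562 0.0102] tool delta mm [ 0.9 -1.4  4.2] tiltfix [ 0.24  0.32 -0.  ]
```

>>> step_arm:
  steps:
    - {"x": 0,"y": 0,"z": -0.01,"ax": 0,"ay": 0,"az": 0,"claw": 0.05}
    - {"x": 0,"y": 0,"z": -0.025,"ax": 0,"ay": 0,"az": 0,"claw": 0.05}
    - {"x": 0,"y": 0,"z": -0.035,"ax": 0,"ay": 0,"az": 0,"claw": 0.05}
    - {"x": 0,"y": 0,"z": -0.035,"ax": 0,"ay": 0,"az": 0,"claw": 0.05}
    - {"x": 0,"y": 0,"z": -0.01,"ax": 0,"ay": 0,"az": 0,"claw": 0.05}

```text
time_s: 8.92
ee_pos: [0.405, 0.2546, 0.1291]
eef_rot: [-3.14, -0.001, 2.915]
force: [0.3, 0.8, -2.0]
grip_width: 0.0576
```

```bash
python3 look.py w9; python3 go.py .651 -.148 .13
```

```text
8.9167 [0.405  0.2546 0.1291] [-3.1403e+00 -9.0000e-04  2.9146e+00] 0.05763276409980911 [ 0.3  0.8 -2. ]
[0.4053 0.2548 0.1293] tool delta mm [-330.  -337.1   -0.5] tiltfix [-0.03  0.    0.  ]
```

View pics/w9.png

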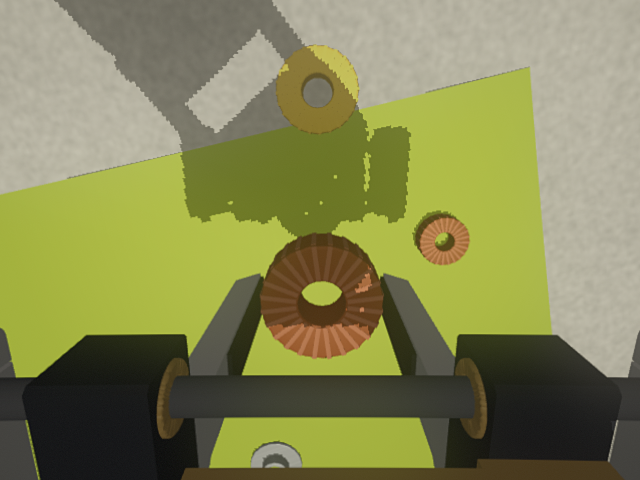

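The transformer is held level, centred at (322,295), about 122 px across. I'll carry it to the stud.

>>> step_arm:
  steps:
    - {"x": -0.028,"y": -0.0285,"z": 0,"ax": 0,"ay": 0,"az": 0,"claw": 0.05}
    - {"x": -0.028,"y": -0.0285,"z": 0,"ax": 0,"ay": 0,"az": 0,"claw": 0.05}
    - {"x": -0.028,"y": -0.0285,"z": 0,"ax": 0,"ay": 0,"az": 0,"claw": 0.05}
    - {"x": -0.028,"y": -0.0285,"z": 0,"ax": 0,"ay": 0,"az": 0,"claw": 0.05}
    - {"x": -0.028,"y": -0.0285,"z": 0,"ax": 0,"ay": 0,"az": 0,"claw": 0.05}

```text
time_s: 9.38
ee_pos: [0.5099, 0.0842, 0.1307]
eef_rot: [3.14, 0.001, 2.927]
force: [1.2, 0.8, -2.8]
grip_width: 0.0577
```

>>> step_arm:
  steps:
    - {"x": -0.028,"y": -0.0285,"z": 0,"ax": 0,"ay": 0,"az": 0,"claw": 0.05}
    - {"x": -0.028,"y": -0.0285,"z": 0,"ax": 0,"ay": 0,"az": 0,"claw": 0.05}
    - {"x": -0.028,"y": -0.0285,"z": 0,"ax": 0,"ay": 0,"az": 0,"claw": 0.05}
    - {"x": -0.028,"y": -0.0285,"z": 0,"ax": 0,"ay": 0,"az": 0,"claw": 0.05}
    - {"x": -0.025,"y": -0.025,"z": 0,"ax": 0,"ay": 0,"az": 0,"claw": 0.05}

```text
time_s: 9.8
ee_pos: [0.6155, -0.0908, 0.1275]
eef_rot: [3.14, -0.004, 2.926]
force: [-0.8, 0.3, -2.6]
grip_width: 0.0578
```

```bash
python3 px.py w9 .143 322,293; python3 go.py .651 -.148 .10
```

```text
[0.401  0.2569 0.143 ] tool delta mm [  4.5   1.3 -13.9]
[ 0.6155 -0.0908  0.1275] tool delta mm [-47.1 -48.3  27.2] tiltfix [ 0.09 -0.24  0.  ]
```

>>> step_arm:
  steps:
    - {"x": -0.027,"y": -0.027,"z": 0.005,"ax": 0,"ay": -0.1,"az": 0,"claw": 0.05}
    - {"x": -0.021,"y": -0.022,"z": 0.015,"ax": 0,"ay": -0.1,"az": 0,"claw": 0.05}
    - {"x": 0,"y": 0,"z": 0.005,"ax": 0,"ay": 0,"az": 0,"claw": 0.05}
    - {"x": 0,"y": 0,"z": 0,"ax": 0,"ay": 0,"az": 0,"claw": 0.05}

```text
time_s: 10.13
ee_pos: [0.6532, -0.1589, 0.0969]
eef_rot: [3.14, -0.005, 2.92]
force: [-0.5, 0.8, -3.8]
grip_width: 0.0577
```

```bash
python3 look.py w10; python3 go.py .651 -.148 .10;python3 - <<'E'
from h import *
im=cv2.imread('pics/w10.png');crop(im,240,210,160,150,4,'pics/w10c.png')
f=np.load('pics/w10.npz');C=cam('wrist',f);print(topix(C,[[.651,-.148,.058],[.651,-.148,.012]]))
Rt=R.from_euler('xyz',f['eef_rot']).as_matrix();e=f['ee_pos']
for dx in(0,.002,.004):
  print(dx,topix(C,np.array([e+Rt@[dx,.001,-.014],e+Rt@[dx,.001,.010],e+Rt@[dx+.011,.001,-.014],e+Rt@[dx-.011,.001,-.014],e+Rt@[dx+.011,.001,.010]])).round(0).tolist())
E
```

```text
10.1333 [ 0.6532 -0.1589  0.0969] [ 3.1403 -0.0047  2.9198] 0.057670671691366755 [-0.5  0.8 -3.8]
[ 0.6529 -0.1588  0.097 ] tool delta mm [ 4.2 10.1 -2.9] tiltfix [ 0.06 -0.29  0.  ]
[[336.55585346 257.83927317]
 [334.01371608 238.02962377]]
0 [[321.0, 302.0], [321.0, 283.0], [321.0, 280.0], [321.0, 323.0], [321.0, 263.0]]
0.002 [[321.0, 298.0], [321.0, 279.0], [321.0, 276.0], [321.0, 319.0], [321.0, 259.0]]
0.004 [[321.0, 294.0], [321.0, 276.0], [321.0, 272.0], [321.0, 316.0], [321.0, 256.0]]
```

View pics/w10c.png

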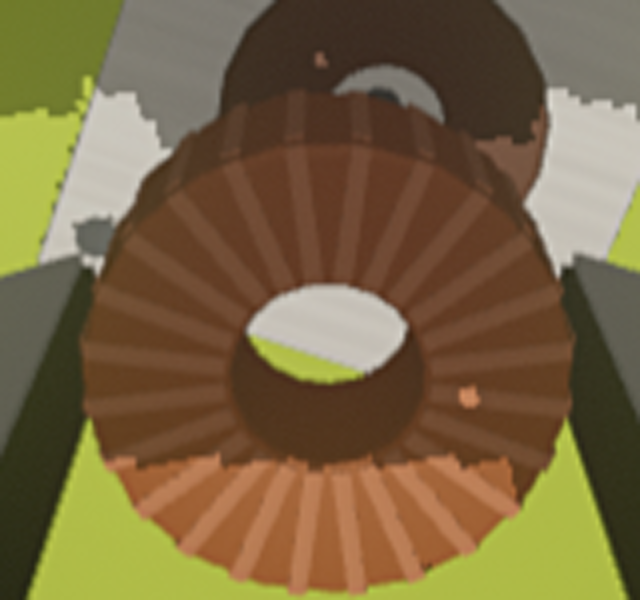

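The transformer's hole is centred at (322,303). The stud and disc are up and to the right of it at about (336,236), because I overshot y by about 9 mm. Correcting that now.

>>> step_arm:
  steps:
    - {"x": 0.004,"y": 0.009,"z": 0.0,"ax": 0,"ay": -0.2,"az": 0,"claw": 0.05}
    - {"x": 0,"y": 0,"z": 0,"ax": 0,"ay": 0,"az": 0,"claw": 0.05}

```text
time_s: 10.35
ee_pos: [0.6501, -0.1471, 0.0969]
eef_rot: [3.14, -0.003, 2.92]
force: [-0.1, 0.3, -3.1]
grip_width: 0.0575
```

```bash
python3 look.py w11; python3 go.py .651 -.148 .08;python3 - <<'E'
from h import *
im=cv2.imread('pics/w11.png');crop(im,240,210,160,150,4,'pics/w11c.png')
f=np.load('pics/w11.npz');C=cam('wrist',f);print(topix(C,[[.651,-.148,.058],[.651,-.148,.012]]))
E
```

```text
10.35 [ 0.6501 -0.1471  0.0969] [ 3.1402e+00 -2.7000e-03  2.9203e+00] 0.05751317141893098 [-0.1  0.3 -3.1]
[ 0.6503 -0.1477  0.0973] tool delta mm [-0.8 -0.2 17.3] tiltfix [ 0.06 -0.12  0.  ]
[[318.46009698 266.625875  ]
 [318.8374382  245.37774895]]
```

View pics/w11c.png

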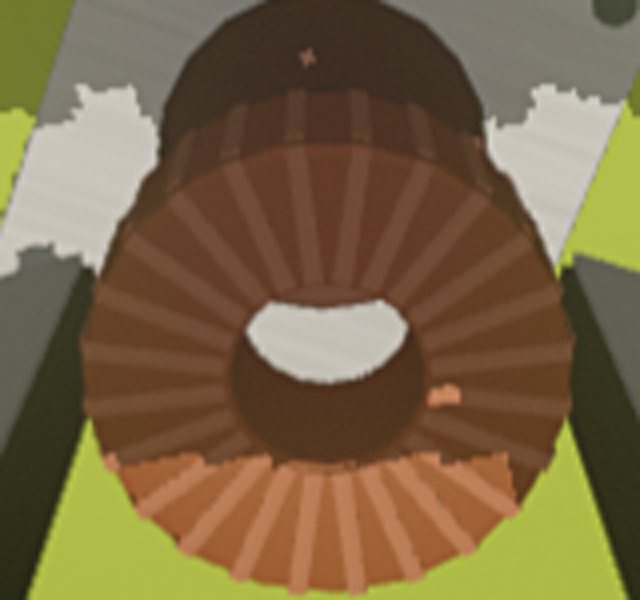

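Lateral alignment is good: disc centre is at about crop x=322 and hole at 328. I'll lower to just above the tip and check.

>>> step_arm:
  steps:
    - {"x": -0.001,"y": 0,"z": 0.015,"ax": 0,"ay": 0,"az": 0,"claw": 0.05}
    - {"x": 0,"y": 0,"z": 0.007,"ax": 0,"ay": 0,"az": 0,"claw": 0.05}
    - {"x": 0,"y": 0,"z": 0,"ax": 0,"ay": 0,"az": 0,"claw": 0.05}

```text
time_s: 10.65
ee_pos: [0.6519, -0.145, 0.0779]
eef_rot: [3.141, 0.002, 2.924]
force: [-0.4, 0.2, -2.5]
grip_width: 0.0578
```

```bash
python3 look.py w12; python3 go.py .651 -.148 .08;python3 - <<'E'
from h import *
im=cv2.imread('pics/w12.png');crop(im,240,210,160,150,4,'pics/w12c.png')
E
```

```text
10.65 [ 0.6519 -0.145   0.0779] [3.1407e+00 2.0000e-03 2.9243e+00] 0.05777788986469803 [-0.4  0.2 -2.5]
[ 0.652  -0.145   0.0784] tool delta mm [ 0.3 -3.1 -1.6] tiltfix [ 0.05  0.13 -0.  ]
```

View pics/w12c.png

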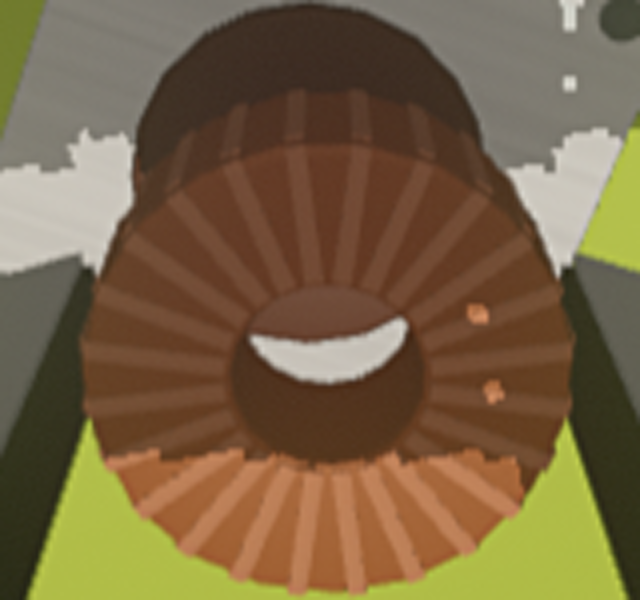

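>>> step_arm:
  steps:
    - {"x": 0,"y": -0.0035,"z": 0,"ax": 0,"ay": 0.1,"az": 0,"claw": 0.05}
    - {"x": 0,"y": 0,"z": 0.012,"ax": 0,"ay": 0,"az": 0,"claw": 0.05}
    - {"x": 0,"y": 0,"z": 0.008,"ax": 0,"ay": 0,"az": 0,"claw": 0.05}
    - {"x": 0,"y": 0,"z": 0,"ax": 0,"ay": 0,"az": 0,"claw": 0.05}

```text
time_s: 11.03
ee_pos: [0.6519, -0.1485, 0.0591]
eef_rot: [3.141, 0.004, 2.925]
force: [0.2, 1.2, -3.6]
grip_width: 0.058
```

```bash
python3 look.py w13; python3 go.py .651 -.149 .022;python3 - <<'E'
from h import *
im=cv2.imread('pics/w13.png');crop(im,240,210,160,150,4,'pics/w13c.png')
E
```

```text
11.0333 [ 0.6519 -0.1485  0.0591] [3.1409 0.0035 2.9251] 0.05797637711654841 [ 0.2  1.2 -3.6]
[ 0.652  -0.1485  0.0596] tool delta mm [ 1.  -0.7 37.6] tiltfix [ 0.04  0.21 -0.  ]
```

View pics/w13c.png

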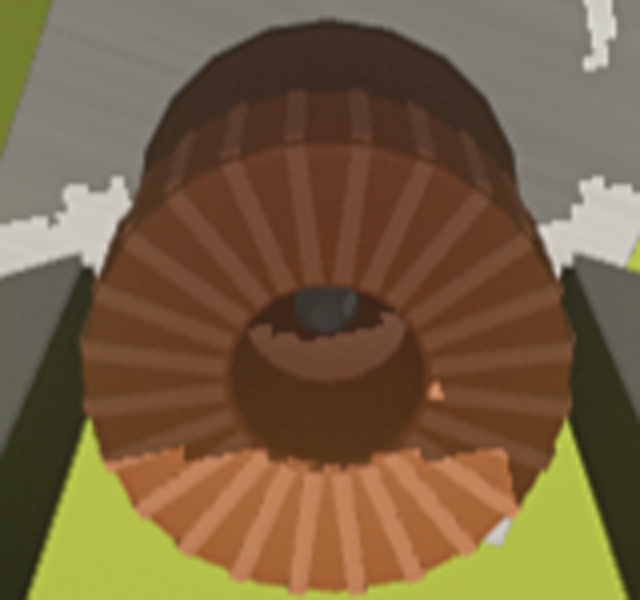

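The stud tip is visible inside the hole at crop (326,310), and there's no side force. I'll keep lowering.

>>> step_arm:
  steps:
    - {"x": 0.002,"y": 0,"z": 0.014,"ax": 0,"ay": 0.3,"az": 0,"claw": 0.05}
    - {"x": 0.001,"y": 0,"z": 0.012,"ax": 0,"ay": 0.2,"az": 0,"claw": 0.05}
    - {"x": 0,"y": 0,"z": 0.004,"ax": 0,"ay": 0,"az": 0,"claw": 0.05}
    - {"x": 0,"y": 0,"z": 0,"ax": 0,"ay": 0,"az": 0,"claw": 0.05}

```text
time_s: 11.42
ee_pos: [0.6486, -0.1479, 0.0262]
eef_rot: [3.141, -0.006, 2.925]
force: [-0.2, 0.3, -3.0]
grip_width: 0.0573
```

```bash
python3 go.py .651 -.149 .022
```

```text
[ 0.6486 -0.1479  0.0262] tool delta mm [-2.6 -0.6  4.2] tiltfix [ 0.04 -0.36  0.  ]
```

>>> step_arm:
  steps:
    - {"x": -0.002,"y": 0,"z": 0.0015,"ax": 0,"ay": -0.3,"az": 0,"claw": 0.05}
    - {"x": 0,"y": 0,"z": 0,"ax": 0,"ay": 0,"az": 0,"claw": 0.05}

```text
time_s: 11.58
ee_pos: [0.6504, -0.1483, 0.0237]
eef_rot: [3.141, -0.002, 2.925]
force: [0.4, -0.1, -3.0]
grip_width: 0.0576
```

>>> step_arm:
  steps:
    - {"x": 0,"y": 0,"z": 0.0015,"ax": 0,"ay": 0,"az": 0,"claw": 0.05}
    - {"x": 0,"y": 0,"z": 0,"ax": 0,"ay": 0,"az": 0,"claw": 0.05}

```text
time_s: 11.75
ee_pos: [0.6508, -0.1484, 0.0226]
eef_rot: [3.141, -0.001, 2.925]
force: [-0.2, 0.4, -2.8]
grip_width: 0.0577
```

>>> step_arm:
  steps:
    - {"x": 0,"y": 0,"z": 0.001,"ax": 0,"ay": 0,"az": 0,"claw": 0.05}
    - {"x": 0,"y": 0,"z": 0,"ax": 0,"ay": 0,"az": 0,"claw": 0.05}

```text
time_s: 11.92
ee_pos: [0.6511, -0.1484, 0.0221]
eef_rot: [3.141, 0.0, 2.925]
force: [-0.7, -0.1, -3.4]
grip_width: 0.0576
```

>>> step_arm:
  steps:
    - {"x": 0,"y": 0,"z": 0.001,"ax": 0,"ay": 0,"az": 0,"claw": 0.05}
    - {"x": 0,"y": 0,"z": 0,"ax": 0,"ay": 0,"az": 0,"claw": 0.05}

```text
time_s: 12.08
ee_pos: [0.6515, -0.1485, 0.0221]
eef_rot: [3.141, 0.001, 2.925]
force: [-0.0, -0.0, -3.1]
grip_width: 0.0572
```

>>> step_arm:
  steps:
    - {"x": 0,"y": 0,"z": 0.0015,"ax": 0,"ay": 0,"az": 0,"claw": 0.05}
    - {"x": 0,"y": 0,"z": 0.001,"ax": 0,"ay": 0,"az": 0,"claw": 0.05}

```text
time_s: 12.25
ee_pos: [0.6521, -0.1487, 0.0217]
eef_rot: [3.141, 0.003, 2.925]
force: [-3.1, 0.4, 6.2]
grip_width: 0.0581
```

>>> step_arm:
  steps:
    - {"x": 0,"y": 0,"z": 0.0015,"ax": 0,"ay": 0,"az": 0,"claw": 0.05}
    - {"x": 0,"y": 0,"z": 0.001,"ax": 0,"ay": 0,"az": 0,"claw": 0.05}

```text
time_s: 12.42
ee_pos: [0.6529, -0.1489, 0.0218]
eef_rot: [3.141, 0.006, 2.925]
force: [-2.0, -0.6, 3.7]
grip_width: 0.0577
```

Contact: Fz went from -3 N to about +5 N at TCP 0.0218, as expected. I'll release gently and look.

>>> step_arm:
  steps:
    - {"x": 0,"y": 0,"z": 0,"ax": 0,"ay": 0,"az": 0,"claw": 0.075}
    - {"x": 0,"y": 0,"z": 0,"ax": 0,"ay": 0,"az": 0,"claw": 0.085}
    - {"x": 0,"y": 0,"z": 0,"ax": 0,"ay": 0,"az": 0,"claw": 0.085}
    - {"x": 0,"y": 0,"z": -0.02,"ax": 0,"ay": 0,"az": 0,"claw": 0.09}
    - {"x": 0,"y": 0,"z": -0.03,"ax": 0,"ay": 0,"az": 0,"claw": 0.09}

```text
time_s: 12.83
ee_pos: [0.6505, -0.1483, 0.0674]
eef_rot: [3.141, -0.002, 2.925]
force: [-1.0, 0.0, 0.1]
grip_width: 0.0872
```

>>> step_arm:
  steps:
    - {"x": 0,"y": 0,"z": -0.035,"ax": 0,"ay": 0.3,"az": 0,"claw": 0.094}
    - {"x": 0,"y": 0,"z": -0.03,"ax": 0,"ay": 0,"az": 0,"claw": 0.094}
    - {"x": 0,"y": 0,"z": 0,"ax": 0,"ay": 0,"az": 0,"claw": 0.094}

```text
time_s: 13.08
ee_pos: [0.6518, -0.1487, 0.1396]
eef_rot: [3.141, -0.002, 2.925]
force: [-0.4, -0.4, -0.0]
grip_width: 0.0937
```

```bash
python3 look.py w14; python3 go.py .415 -.285 .14
python3 - <<'E'
from h import *
p,d=vision.camera('side');crop(p[:,:,::-1],360,210,120,100,6,'pics/s14.png')
E
```

```text
13.0833 [ 0.6518 -0.1487  0.1396] [ 3.1409e+00 -2.4000e-03  2.9248e+00] 0.09366871642886432 [-0.4 -0.4 -0. ]
[ 0.6511 -0.1485  0.1368] tool delta mm [ 201.2 -184.1   -2.3] tiltfix [ 0.05 -0.28  0.  ]
```

View pics/w14.png

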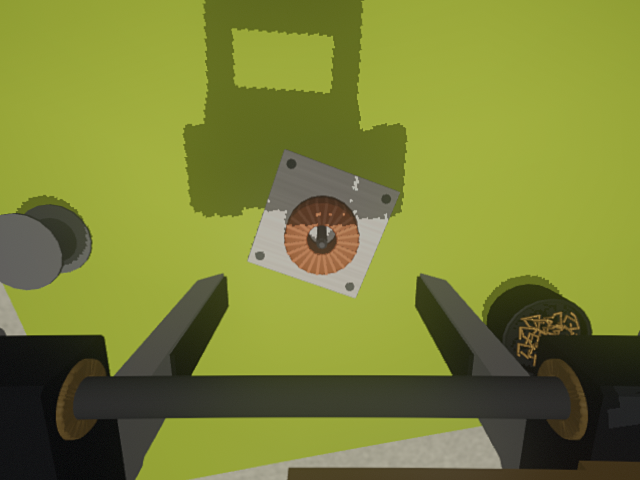

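View pics/s14.png

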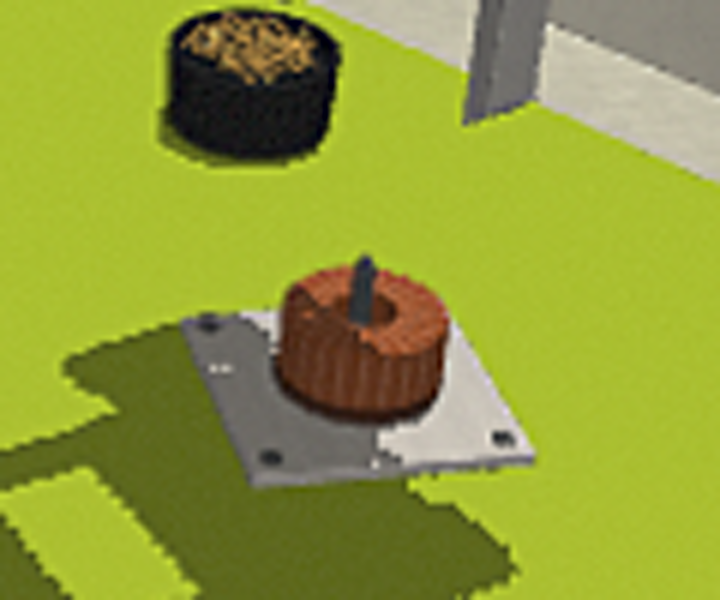

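The transformer sits flat on its disc, with the stud centred in its hole. Next is the small disc.

>>> step_arm:
  steps:
    - {"x": 0.029,"y": -0.027,"z": 0,"ax": 0,"ay": -0.2,"az": 0,"claw": 0.094}
    - {"x": 0.029,"y": -0.027,"z": 0,"ax": 0,"ay": 0,"az": 0,"claw": 0.094}
    - {"x": 0.029,"y": -0.027,"z": 0,"ax": 0,"ay": 0,"az": 0,"claw": 0.094}
    - {"x": 0.029,"y": -0.027,"z": 0,"ax": 0,"ay": 0,"az": 0,"claw": 0.094}
    - {"x": 0.029,"y": -0.027,"z": 0,"ax": 0,"ay": 0,"az": 0,"claw": 0.094}

```text
time_s: 13.6
ee_pos: [0.4744, -0.2464, 0.1246]
eef_rot: [3.137, -0.016, 2.933]
force: [0.6, -1.4, 0.9]
grip_width: 0.0942
```

>>> step_arm:
  steps:
    - {"x": 0.025,"y": -0.022,"z": 0,"ax": 0,"ay": 0,"az": 0,"claw": 0.094}
    - {"x": 0.015,"y": -0.014,"z": 0,"ax": 0,"ay": 0,"az": 0,"claw": 0.094}
    - {"x": 0,"y": 0,"z": 0,"ax": 0,"ay": 0,"az": 0,"claw": 0.094}

```text
time_s: 13.85
ee_pos: [0.4186, -0.2754, 0.1204]
eef_rot: [3.135, -0.024, 2.929]
force: [0.3, -0.5, -0.1]
grip_width: 0.0946
```

```bash
python3 look.py w15; python3 go.py .415 -.285 .14
```

```text
13.85 [ 0.4186 -0.2754  0.1204] [ 3.1346 -0.0237  2.9289] 0.09458320271725472 [ 0.3 -0.5 -0.1]
[ 0.4197 -0.2748  0.1203] tool delta mm [  2.9 -10.9 -19.7] tiltfix [ 0.41 -1.36  0.  ]
```

View pics/w15.png

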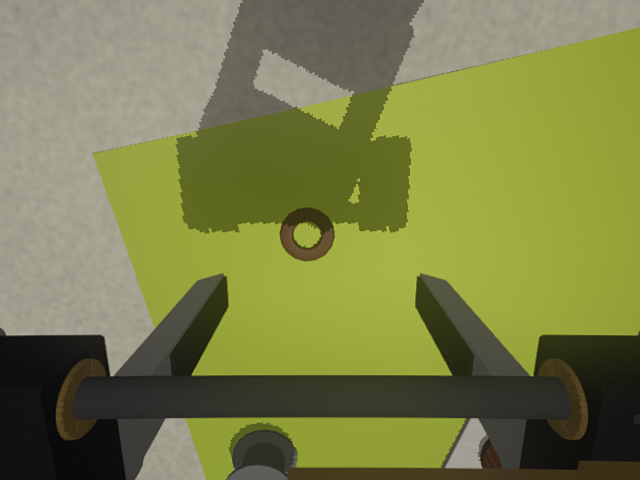

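The small disc is centred at (307,234), about 54 px across.

```bash
python3 px.py w15 .006 307,235 280,235 334,235
```

```text
[ 0.4153 -0.2845  0.006 ] tool delta mm [ -1.4 -10.4 114.4]
[ 0.4108 -0.3053  0.006 ] tool delta mm [ -1.3 -31.7 114.2]
[ 0.4198 -0.2636  0.006 ] tool delta mm [ -1.4  11.  114.5]
```

>>> step_arm:
  steps:
    - {"x": 0,"y": -0.009,"z": 0.02,"ax": 0.4,"ay": -1.3,"az": 0,"claw": 0.08}
    - {"x": 0,"y": 0,"z": 0.03,"ax": 0,"ay": 0,"az": 0,"claw": 0.07}
    - {"x": 0,"y": 0,"z": 0.02,"ax": 0,"ay": 0,"az": 0,"claw": 0.07}
    - {"x": 0,"y": 0,"z": 0,"ax": 0,"ay": 0,"az": 0,"claw": 0.07}

```text
time_s: 14.23
ee_pos: [0.4189, -0.2822, 0.0458]
eef_rot: [3.141, 0.0, 2.929]
force: [-0.5, -0.4, -0.0]
grip_width: 0.0717
```

```bash
python3 look.py w16; python3 go.py .415 -.285 .0025
```

```text
14.2333 [ 0.4189 -0.2822  0.0458] [3.141 0.    2.929] 0.0717471130227889 [-0.5 -0.4 -0. ]
[ 0.4194 -0.2825  0.0474] tool delta mm [ 3.8 -3.4 44.9] tiltfix [ 0.01  0.05 -0.  ]
```

View pics/w16.png

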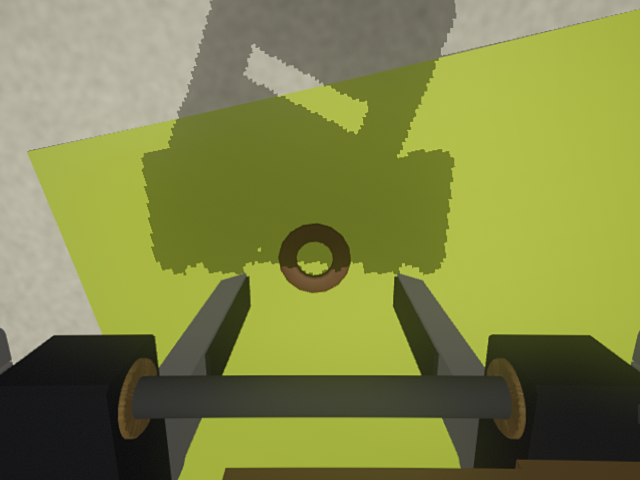

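The small disc is at (315,258), between the fingertips and a little left of mid-gap (322).

>>> step_arm:
  steps:
    - {"x": 0.003,"y": -0.003,"z": 0.02,"ax": 0,"ay": 0,"az": 0,"claw": 0.07}
    - {"x": 0.001,"y": 0,"z": 0.016,"ax": 0,"ay": 0.1,"az": 0,"claw": 0.07}
    - {"x": 0,"y": 0,"z": 0,"ax": 0,"ay": 0,"az": 0,"claw": 0.07}

```text
time_s: 14.53
ee_pos: [0.4176, -0.2842, 0.0127]
eef_rot: [-3.141, 0.001, 2.932]
force: [0.2, 0.7, -0.4]
grip_width: 0.0702
```

```bash
python3 px.py w16 .006 315,258; python3 go.py .415 -.285 .0025
```

```text
[ 0.4144 -0.2841  0.006 ] tool delta mm [ 3.9 -2.8 39.8]
[ 0.4176 -0.2842  0.0127] tool delta mm [ 2.4 -1.3 10.1] tiltfix [-0.04  0.08  0.  ]
```

>>> step_arm:
  steps:
    - {"x": 0.003,"y": 0,"z": 0.007,"ax": 0,"ay": 0.1,"az": 0,"claw": 0.065}
    - {"x": 0,"y": 0,"z": 0.003,"ax": 0,"ay": 0,"az": 0,"claw": 0.06}
    - {"x": 0,"y": 0,"z": 0,"ax": 0,"ay": 0,"az": 0,"claw": 0.06}

```text
time_s: 14.78
ee_pos: [0.4165, -0.2837, 0.0046]
eef_rot: [-3.14, 0.002, 2.933]
force: [0.0, -0.5, 0.6]
grip_width: 0.0608
```

>>> step_arm:
  grip_force: 15
  steps:
    - {"x": 0,"y": 0,"z": 0.001,"ax": 0,"ay": 0,"az": 0,"claw": 0.04}
    - {"x": 0,"y": 0,"z": 0,"ax": 0,"ay": 0,"az": 0,"claw": 0.038}
    - {"x": 0,"y": 0,"z": 0,"ax": 0,"ay": 0,"az": 0,"claw": 0.038}
    - {"x": 0,"y": 0,"z": 0,"ax": 0,"ay": 0,"az": 0,"claw": 0.038}

```text
time_s: 15.12
ee_pos: [0.4179, -0.2841, 0.0062]
eef_rot: [-3.139, 0.005, 2.933]
force: [-1.3, 1.7, 5.0]
grip_width: 0.0389
```

The width is 38.9 mm, below the disc's 44, and the TCP rose, so the fingers rode onto the disc. I'll open and look.

>>> step_arm:
  steps:
    - {"x": 0,"y": 0,"z": -0.003,"ax": 0,"ay": 0,"az": 0,"claw": 0.06}
    - {"x": 0,"y": 0,"z": -0.01,"ax": 0,"ay": 0,"az": 0,"claw": 0.07}
    - {"x": 0,"y": 0,"z": -0.015,"ax": 0,"ay": 0.3,"az": 0,"claw": 0.07}
    - {"x": 0,"y": 0,"z": 0,"ax": 0,"ay": 0,"az": 0,"claw": 0.07}

```text
time_s: 15.45
ee_pos: [0.4179, -0.2842, 0.037]
eef_rot: [-3.138, 0.0, 2.933]
force: [0.6, -0.6, 0.4]
grip_width: 0.0621
```

```bash
python3 look.py w17; python3 go.py .4144 -.2841 .0025
```

```text
15.45 [ 0.4179 -0.2842  0.037 ] [-3.1384e+00  1.0000e-04  2.9331e+00] 0.06212343481289376 [ 0.6 -0.6  0.4]
[ 0.4175 -0.2839  0.0357] tool delta mm [ 2.9 -0.8 33.2] tiltfix [-0.15 -0.04  0.  ]
```

View pics/w17.png

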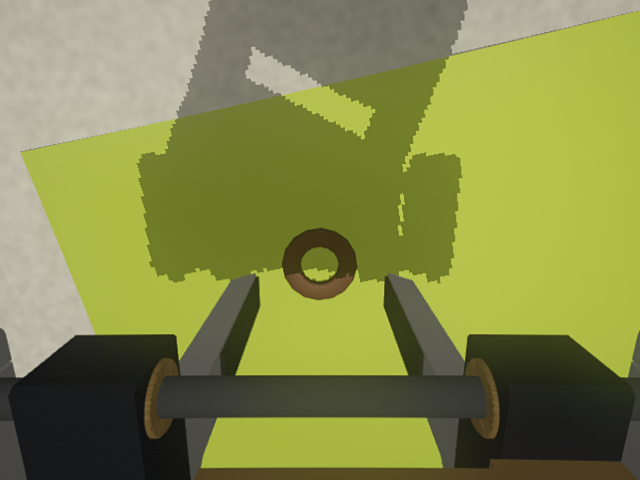

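The disc still lies flat, at (319,263). I'll regrip lower and counter the slight upward drift while closing.

```bash
python3 px.py w17 .006 319.5,263.5
```

```text
[ 0.4145 -0.2836  0.006 ] tool delta mm [ 3.5 -0.1 31. ]
```

>>> step_arm:
  steps:
    - {"x": 0.002,"y": 0,"z": 0.018,"ax": 0,"ay": 0,"az": 0,"claw": 0.06}
    - {"x": 0.001,"y": 0,"z": 0.01,"ax": 0,"ay": 0.1,"az": 0,"claw": 0.06}
    - {"x": 0,"y": 0,"z": 0,"ax": 0,"ay": 0,"az": 0,"claw": 0.06}

```text
time_s: 15.75
ee_pos: [0.4147, -0.2836, 0.0071]
eef_rot: [-3.138, -0.0, 2.933]
force: [-0.2, -0.1, -0.3]
grip_width: 0.0599
```

```bash
python3 go.py .4144 -.2841 .0015
```

```text
[ 0.4147 -0.2836  0.0071] tool delta mm [ 0.1 -0.6  5.6] tiltfix [-0.21 -0.02  0.  ]
```

>>> step_arm:
  steps:
    - {"x": 0,"y": 0,"z": 0.004,"ax": -0.2,"ay": 0,"az": 0,"claw": 0.06}
    - {"x": 0,"y": 0,"z": 0.002,"ax": 0,"ay": 0,"az": 0,"claw": 0.06}

```text
time_s: 15.92
ee_pos: [0.4144, -0.2834, 0.0004]
eef_rot: [3.141, -0.001, 2.933]
force: [0.2, 0.5, -0.2]
grip_width: 0.0599
```

>>> step_arm:
  steps:
    - {"x": 0,"y": 0,"z": 0.002,"ax": 0,"ay": 0,"az": 0,"claw": 0.055}
    - {"x": 0,"y": 0,"z": 0.001,"ax": 0,"ay": 0,"az": 0,"claw": 0.05}

```text
time_s: 16.08
ee_pos: [0.4154, -0.2844, 0.0003]
eef_rot: [-3.141, 0.001, 2.933]
force: [-0.7, 0.8, 7.0]
grip_width: 0.0526
```

>>> step_arm:
  grip_force: 15
  steps:
    - {"x": 0,"y": 0,"z": -0.0005,"ax": 0,"ay": 0,"az": 0,"claw": 0.04}
    - {"x": 0,"y": 0,"z": 0,"ax": 0,"ay": 0,"az": 0,"claw": 0.04}
    - {"x": 0,"y": 0,"z": 0,"ax": 0,"ay": 0,"az": 0,"claw": 0.04}

```text
time_s: 16.33
ee_pos: [0.416, -0.2849, 0.0018]
eef_rot: [-3.141, 0.002, 2.933]
force: [0.5, -0.3, 0.3]
grip_width: 0.0434
```

It's gripped at 43.4 mm. Lifting.

>>> step_arm:
  steps:
    - {"x": 0,"y": 0,"z": -0.01,"ax": 0,"ay": 0,"az": 0,"claw": 0.04}
    - {"x": 0,"y": 0,"z": -0.025,"ax": 0,"ay": 0,"az": 0,"claw": 0.04}
    - {"x": 0,"y": 0,"z": -0.035,"ax": 0,"ay": 0,"az": 0,"claw": 0.04}
    - {"x": 0,"y": 0,"z": -0.035,"ax": 0,"ay": 0,"az": 0,"claw": 0.04}
    - {"x": 0,"y": 0,"z": -0.005,"ax": 0,"ay": 0,"az": 0,"claw": 0.04}

```text
time_s: 16.75
ee_pos: [0.4143, -0.2834, 0.1156]
eef_rot: [3.139, -0.004, 2.933]
force: [-0.7, 0.1, 1.1]
grip_width: 0.0427
```

```bash
python3 look.py w18; python3 go.py .651 -.148 .12
```

```text
16.75 [ 0.4143 -0.2834  0.1156] [ 3.1394 -0.0042  2.9328] 0.042734516702063845 [-0.7  0.1  1.1]
[ 0.414  -0.2832  0.1143] tool delta mm [-203.8  181.4   -6.2] tiltfix [ 0.15 -0.28  0.  ]
```

View pics/w18.png

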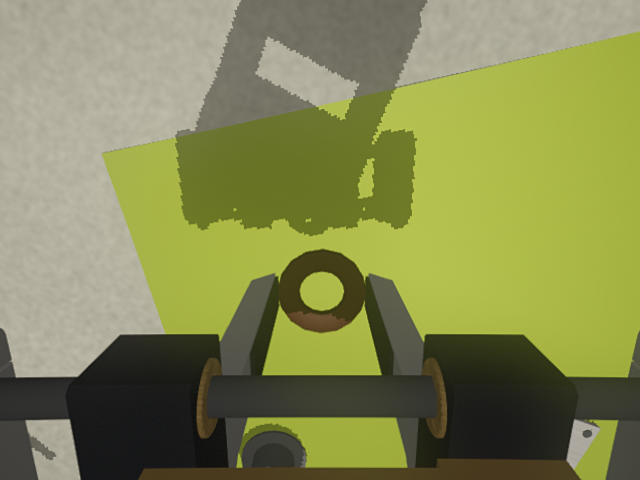

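The disc is held level, hole at (321,291). Carrying it over.

>>> step_arm:
  steps:
    - {"x": -0.028,"y": 0.025,"z": -0.003,"ax": 0,"ay": 0,"az": 0,"claw": 0.04}
    - {"x": -0.028,"y": 0.025,"z": -0.003,"ax": 0,"ay": 0,"az": 0,"claw": 0.04}
    - {"x": -0.028,"y": 0.025,"z": -0.003,"ax": 0,"ay": 0,"az": 0,"claw": 0.04}
    - {"x": -0.028,"y": 0.025,"z": -0.002,"ax": 0,"ay": 0,"az": 0,"claw": 0.04}
    - {"x": -0.028,"y": 0.025,"z": 0,"ax": 0,"ay": 0,"az": 0,"claw": 0.04}

```text
time_s: 17.22
ee_pos: [0.5777, -0.1898, 0.1237]
eef_rot: [3.139, -0.007, 2.924]
force: [-0.5, -0.7, 0.1]
grip_width: 0.0431
```

>>> step_arm:
  steps:
    - {"x": -0.028,"y": 0.025,"z": 0,"ax": 0,"ay": 0,"az": 0,"claw": 0.04}
    - {"x": -0.015,"y": 0.013,"z": 0,"ax": 0,"ay": 0,"az": 0,"claw": 0.04}
    - {"x": 0,"y": 0,"z": 0,"ax": 0,"ay": 0,"az": 0,"claw": 0.04}
    - {"x": 0,"y": 0,"z": 0,"ax": 0,"ay": 0,"az": 0,"claw": 0.04}

```text
time_s: 17.55
ee_pos: [0.6328, -0.1546, 0.1173]
eef_rot: [3.138, -0.014, 2.929]
force: [0.5, -0.7, -0.1]
grip_width: 0.0429
```

```bash
python3 go.py .651 -.149 .09
```

```text
[ 0.6328 -0.1546  0.1173] tool delta mm [-16.9   9.2  27.1] tiltfix [ 0.19 -0.78  0.  ]
```

>>> step_arm:
  steps:
    - {"x": -0.017,"y": 0.009,"z": 0.01,"ax": 0.2,"ay": -0.7,"az": 0,"claw": 0.04}
    - {"x": 0,"y": 0,"z": 0.015,"ax": 0,"ay": 0,"az": 0,"claw": 0.04}
    - {"x": 0,"y": 0,"z": 0,"ax": 0,"ay": 0,"az": 0,"claw": 0.04}

```text
time_s: 17.8
ee_pos: [0.6492, -0.1505, 0.0894]
eef_rot: [-3.141, -0.004, 2.928]
force: [-0.0, 1.2, -1.9]
grip_width: 0.0432
```

```bash
python3 look.py w19;python3 go.py .651 -.149 .09
python3 - <<'E'
from h import *
im=cv2.imread('pics/w19.png');crop(im,240,210,160,150,4,'pics/w19c.png')
f=np.load('pics/w19.npz');C=cam('wrist',f);print(topix(C,[[.651,-.148,.058],[.651,-.148,.036]]))
E
```

```text
17.8 [ 0.6492 -0.1505  0.0894] [-3.1413 -0.0041  2.9283] 0.043219215086767224 [-0.   1.2 -1.9]
[ 0.6497 -0.1507  0.0911] tool delta mm [-0.9  1.9  1.1] tiltfix [-0.02 -0.14  0.  ]
[[324.46414067 271.14860914]
 [324.20688982 259.38039293]]
```

View pics/w19c.png

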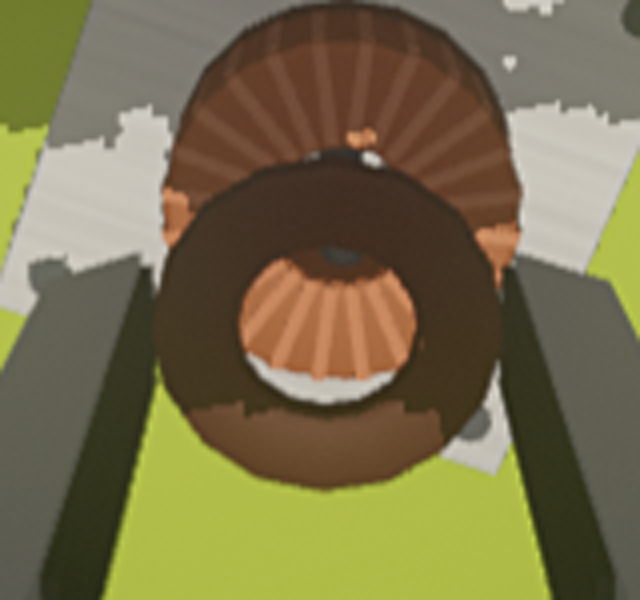

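The tip is at crop (340,255) and the hole centre at (328,325), so I'll shift 2 mm right and lower to just above the tip.

>>> step_arm:
  steps:
    - {"x": -0.001,"y": 0.002,"z": 0.01,"ax": 0,"ay": 0,"az": 0,"claw": 0.04}
    - {"x": 0,"y": 0,"z": 0.008,"ax": 0,"ay": 0,"az": 0,"claw": 0.04}
    - {"x": 0,"y": 0,"z": 0,"ax": 0,"ay": 0,"az": 0,"claw": 0.04}

```text
time_s: 18.1
ee_pos: [0.6502, -0.1505, 0.0734]
eef_rot: [-3.141, -0.001, 2.926]
force: [0.3, -0.9, -0.9]
grip_width: 0.0432
```

```bash
python3 look.py w20;python3 go.py .651 -.149 .04
python3 - <<'E'
from h import *
im=cv2.imread('pics/w20.png');crop(im,240,210,160,150,4,'pics/w20c.png')
E
```

```text
18.1 [ 0.6502 -0.1505  0.0734] [-3.141e+00 -1.100e-03  2.926e+00] 0.04316911525002379 [ 0.3 -0.9 -0.9]
[ 0.6503 -0.1506  0.0741] tool delta mm [-0.3  1.7 34.1] tiltfix [-0.03 -0.03  0.  ]
```

View pics/w20c.png

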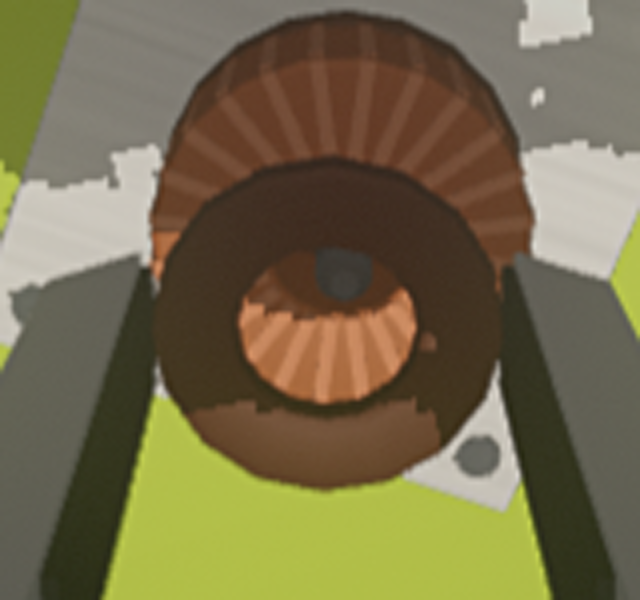

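The tip is at crop (344,275), still about 2 mm right of the hole centre.

>>> step_arm:
  steps:
    - {"x": 0,"y": 0.003,"z": 0.004,"ax": 0,"ay": 0,"az": 0,"claw": 0.04}
    - {"x": 0,"y": 0,"z": 0.01,"ax": 0,"ay": 0,"az": 0,"claw": 0.04}
    - {"x": 0,"y": 0,"z": 0.007,"ax": 0,"ay": 0.2,"az": 0,"claw": 0.04}
    - {"x": 0,"y": 0,"z": 0,"ax": 0,"ay": 0,"az": 0,"claw": 0.04}

```text
time_s: 18.48
ee_pos: [0.6512, -0.1478, 0.0525]
eef_rot: [-3.141, -0.002, 2.925]
force: [0.1, -0.4, -0.4]
grip_width: 0.0431
```

```bash
python3 look.py w21;python3 go.py .651 -.149 .038
python3 - <<'E'
from h import *
im=cv2.imread('pics/w21.png');crop(im,240,210,160,150,4,'pics/w21c.png')
E
```

```text
18.4833 [ 0.6512 -0.1478  0.0525] [-3.1409e+00 -2.3000e-03  2.9255e+00] 0.0430908564082682 [ 0.1 -0.4 -0.4]
[ 0.6514 -0.1479  0.053 ] tool delta mm [ 0.1 -1.2 15. ] tiltfix [-0.04 -0.11  0.  ]
```

View pics/w21c.png

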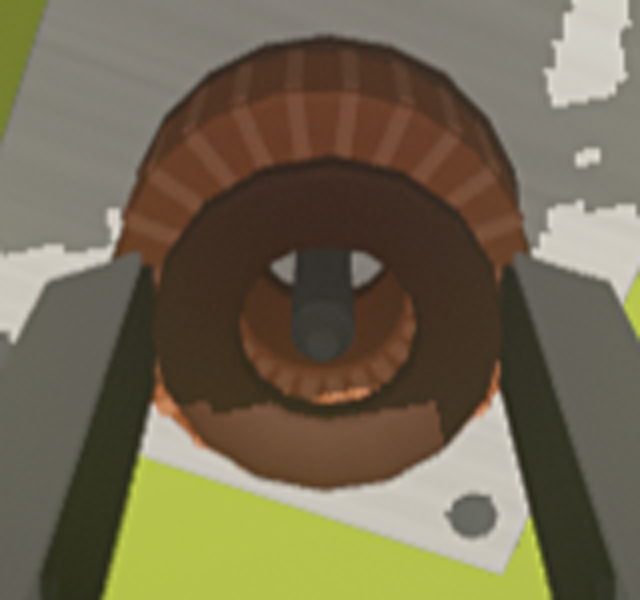

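It's threaded, with the stud centred in the hole. Final TCP should be about 0.038.

>>> step_arm:
  steps:
    - {"x": 0,"y": 0,"z": 0.008,"ax": 0,"ay": 0,"az": 0,"claw": 0.04}
    - {"x": 0,"y": 0,"z": 0.003,"ax": 0,"ay": 0,"az": 0,"claw": 0.04}
    - {"x": 0,"y": 0,"z": 0,"ax": 0,"ay": 0,"az": 0,"claw": 0.04}

```text
time_s: 18.78
ee_pos: [0.6516, -0.148, 0.0412]
eef_rot: [-3.141, -0.001, 2.926]
force: [-0.0, -0.0, -0.7]
grip_width: 0.043
```

>>> step_arm:
  steps:
    - {"x": 0,"y": 0,"z": 0.002,"ax": 0,"ay": 0,"az": 0,"claw": 0.04}
    - {"x": 0,"y": 0,"z": 0,"ax": 0,"ay": 0,"az": 0,"claw": 0.04}

```text
time_s: 18.95
ee_pos: [0.6515, -0.148, 0.0388]
eef_rot: [-3.141, -0.002, 2.926]
force: [0.8, 0.1, -0.1]
grip_width: 0.0432
```

>>> step_arm:
  steps:
    - {"x": 0,"y": 0,"z": 0.001,"ax": 0,"ay": 0,"az": 0,"claw": 0.04}
    - {"x": 0,"y": 0,"z": 0.0005,"ax": 0,"ay": 0,"az": 0,"claw": 0.04}

```text
time_s: 19.12
ee_pos: [0.6517, -0.148, 0.0376]
eef_rot: [-3.141, -0.001, 2.926]
force: [-1.3, 0.4, 1.9]
grip_width: 0.0434
```

Contact. Releasing and lifting.

>>> step_arm:
  steps:
    - {"x": 0,"y": 0,"z": -0.0005,"ax": 0,"ay": 0,"az": 0,"claw": 0.06}
    - {"x": 0,"y": 0,"z": 0,"ax": 0,"ay": 0,"az": 0,"claw": 0.07}
    - {"x": 0,"y": 0,"z": -0.01,"ax": 0,"ay": 0,"az": 0,"claw": 0.08}
    - {"x": 0,"y": 0,"z": -0.03,"ax": 0,"ay": 0,"az": 0,"claw": 0.09}
    - {"x": 0,"y": 0,"z": -0.035,"ax": 0,"ay": 0,"az": 0,"claw": 0.09}

```text
time_s: 19.53
ee_pos: [0.6488, -0.1472, 0.1092]
eef_rot: [-3.142, -0.013, 2.925]
force: [0.2, -0.3, 0.3]
grip_width: 0.0732
```

>>> step_arm:
  steps:
    - {"x": 0,"y": 0,"z": -0.025,"ax": 0,"ay": 0,"az": 0,"claw": 0.094}
    - {"x": 0,"y": 0,"z": 0,"ax": 0,"ay": 0,"az": 0,"claw": 0.094}

```text
time_s: 19.7
ee_pos: [0.6511, -0.1478, 0.1439]
eef_rot: [-3.141, -0.003, 2.926]
force: [0.9, 0.1, 0.8]
grip_width: 0.086
```

```bash
python3 look.py w22; python3 go.py .621 .157 .14
python3 - <<'E'
from h import *
p,d=vision.camera('side');crop(p[:,:,::-1],360,210,120,100,6,'pics/s22.png')
im=cv2.imread('pics/w22.png');crop(im,240,140,160,150,4,'pics/w22c.png')
E
```

```text
19.7 [ 0.6511 -0.1478  0.1439] [-3.1410e+00 -3.1000e-03  2.9255e+00] 0.08598836001674286 [0.9 0.1 0.8]
[ 0.6507 -0.1477  0.1419] tool delta mm [ 94.3 291.2   2.2] tiltfix [-0.03 -0.27  0.  ]
```

View pics/w22c.png

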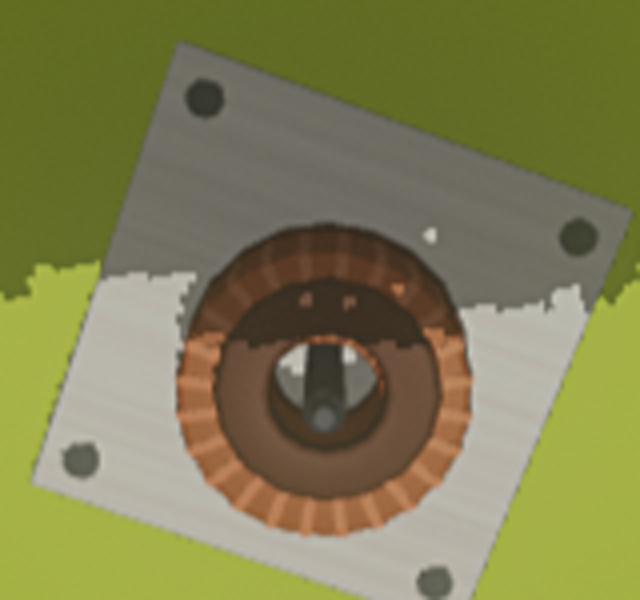

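View pics/s22.png

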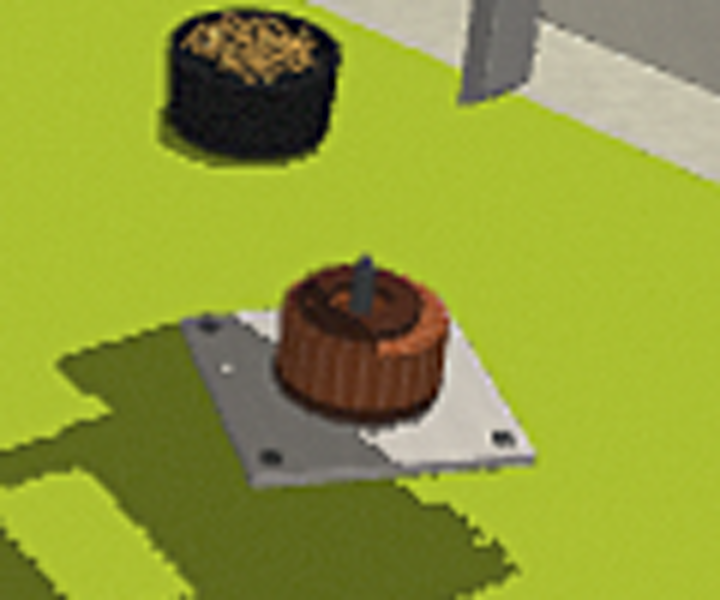

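The small disc lies flat on the transformer and all parts are centred on the stud. Next I go to the cap.

>>> step_arm:
  steps:
    - {"x": 0.012,"y": 0.036,"z": 0,"ax": 0,"ay": -0.2,"az": 0,"claw": 0.08}
    - {"x": 0.012,"y": 0.037,"z": 0,"ax": 0,"ay": 0,"az": 0,"claw": 0.08}
    - {"x": 0.012,"y": 0.037,"z": 0,"ax": 0,"ay": 0,"az": 0,"claw": 0.08}
    - {"x": 0.012,"y": 0.037,"z": 0,"ax": 0,"ay": 0,"az": 0,"claw": 0.08}
    - {"x": 0.012,"y": 0.037,"z": 0,"ax": 0,"ay": 0,"az": 0,"claw": 0.08}

```text
time_s: 20.22
ee_pos: [0.6277, 0.0443, 0.1331]
eef_rot: [-3.139, -0.013, 2.914]
force: [0.9, -0.5, -0.1]
grip_width: 0.0799
```

>>> step_arm:
  steps:
    - {"x": 0.012,"y": 0.037,"z": 0,"ax": 0,"ay": 0,"az": 0,"claw": 0.07}
    - {"x": 0.012,"y": 0.037,"z": 0,"ax": 0,"ay": 0,"az": 0,"claw": 0.07}
    - {"x": 0.006,"y": 0.02,"z": 0,"ax": 0,"ay": 0,"az": 0,"claw": 0.07}
    - {"x": 0,"y": 0,"z": 0,"ax": 0,"ay": 0,"az": 0,"claw": 0.07}
    - {"x": 0,"y": 0,"z": 0,"ax": 0,"ay": 0,"az": 0,"claw": 0.07}

```text
time_s: 20.63
ee_pos: [0.6139, 0.1545, 0.1265]
eef_rot: [-3.136, -0.023, 2.922]
force: [-0.1, -0.2, -0.5]
grip_width: 0.0702
```

```bash
python3 look.py w23; python3 go.py .621 .157 .14
```

```text
20.6333 [0.6139 0.1545 0.1265] [-3.1359 -0.023   2.9217] 0.07018648560180281 [-0.1 -0.2 -0.5]
[0.6138 0.1541 0.1264] tool delta mm [ -6.1   4.3 -13.8] tiltfix [-0.33 -1.34  0.  ]
```

View pics/w23.png

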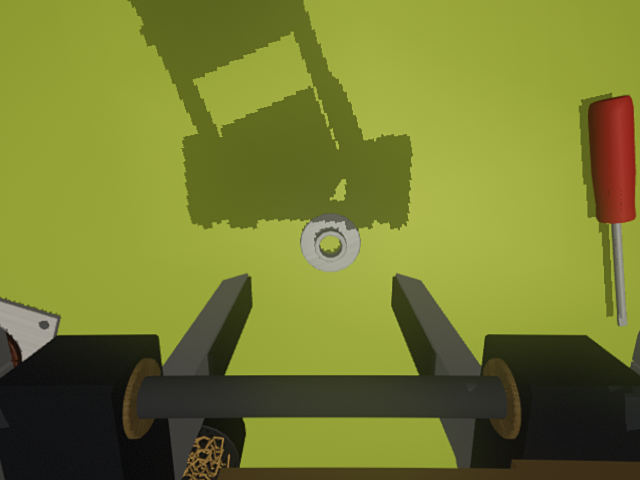

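The cap is hub up, its flange centred at (330,242) and about 60 px wide. I'll level the tool and lower.

```bash
python3 px.py w23 .004 330,242 300,242 361,242
```

```text
[0.6218 0.1603 0.004 ] tool delta mm [ -9.4   8.  122.3]
[0.6165 0.1363 0.004 ] tool delta mm [ -9.4 -16.5 122.4]
[0.6273 0.1849 0.004 ] tool delta mm [ -9.3  33.3 122.2]
```

>>> step_arm:
  steps:
    - {"x": -0.006,"y": 0.005,"z": 0.01,"ax": -0.3,"ay": -1.3,"az": 0,"claw": 0.06}
    - {"x": 0,"y": 0,"z": 0.03,"ax": 0,"ay": 0,"az": 0,"claw": 0.055}
    - {"x": 0,"y": 0,"z": 0.02,"ax": 0,"ay": 0,"az": 0,"claw": 0.055}
    - {"x": 0,"y": 0,"z": 0,"ax": 0,"ay": 0,"az": 0,"claw": 0.055}

```text
time_s: 21.02
ee_pos: [0.6217, 0.1524, 0.0638]
eef_rot: [-3.141, 0.001, 2.916]
force: [-0.5, 0.2, -0.4]
grip_width: 0.0551
```

```bash
python3 look.py w24; python3 go.py .621 .157 .0065
```

```text
21.0167 [0.6217 0.1524 0.0638] [-3.1410e+00  9.0000e-04  2.9164e+00] 0.05511750254178421 [-0.5  0.2 -0.4]
[0.6222 0.1523 0.0654] tool delta mm [ 2.3  4.3 58.9] tiltfix [-0.02  0.11  0.  ]
```

View pics/w24.png

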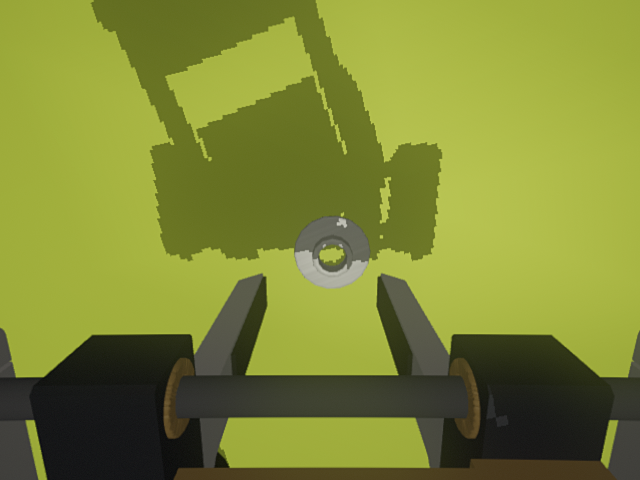

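```bash
python3 px.py w24 .004 332,251; python3 px.py w24 .014 332,255; python3 go.py .621 .158 .0065
```

```text
[0.6214 0.1606 0.004 ] tool delta mm [ 2.2  7.9 59.7]
[0.6208 0.1604 0.014 ] tool delta mm [ 2.7  7.7 49.7]
[0.6222 0.1523 0.0654] tool delta mm [ 2.6  5.3 58.9] tiltfix [-0.02  0.11  0.  ]
```

>>> step_arm:
  steps:
    - {"x": 0.002,"y": 0.005,"z": 0.02,"ax": 0,"ay": 0.1,"az": 0,"claw": 0.055}
    - {"x": 0.001,"y": 0.001,"z": 0.015,"ax": 0,"ay": 0.1,"az": 0,"claw": 0.055}
    - {"x": 0,"y": 0,"z": 0,"ax": 0,"ay": 0,"az": 0,"claw": 0.055}

```text
time_s: 21.32
ee_pos: [0.6227, 0.1562, 0.0327]
eef_rot: [3.141, 0.002, 2.913]
force: [-0.6, -1.3, -0.2]
grip_width: 0.0551
```

```bash
python3 look.py w25; python3 go.py .621 .158 .0065
```

```text
21.3167 [0.6227 0.1562 0.0327] [3.1406e+00 1.7000e-03 2.9127e+00] 0.055078439566198796 [-0.6 -1.3 -0.2]
[0.6232 0.1562 0.034 ] tool delta mm [ 2.6  1.2 27.5] tiltfix [ 0.09  0.17 -0.  ]
```

View pics/w25.png

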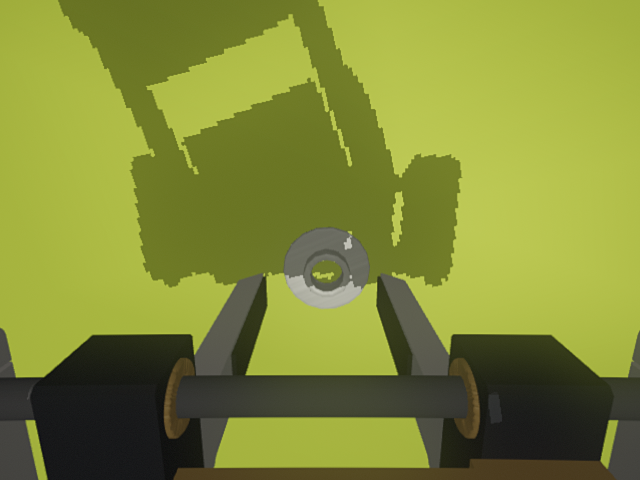

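>>> step_arm:
  steps:
    - {"x": 0.003,"y": 0.003,"z": 0.012,"ax": 0.1,"ay": 0.1,"az": 0,"claw": 0.055}
    - {"x": 0.001,"y": 0,"z": 0.008,"ax": 0,"ay": 0.1,"az": 0,"claw": 0.055}
    - {"x": 0,"y": 0,"z": 0,"ax": 0,"ay": 0,"az": 0,"claw": 0.055}

```text
time_s: 21.62
ee_pos: [0.6214, 0.1598, 0.0156]
eef_rot: [3.14, 0.003, 2.912]
force: [0.6, -0.7, 0.4]
grip_width: 0.0549
```

```bash
python3 px.py w25 .014 326,269; python3 go.py .6208 .1604 .0065
```

```text
[0.6191 0.1607 0.014 ] tool delta mm [ 4.6  3.5 18.7]
[0.6214 0.1598 0.0156] tool delta mm [0.7 0.4 9.1] tiltfix [ 0.07  0.16 -0.  ]
```

>>> step_arm:
  steps:
    - {"x": 0.002,"y": 0,"z": 0.006,"ax": 0,"ay": 0.1,"az": 0,"claw": 0.055}
    - {"x": 0,"y": 0,"z": 0.003,"ax": 0,"ay": 0,"az": 0,"claw": 0.05}

```text
time_s: 21.78
ee_pos: [0.6198, 0.1605, 0.0069]
eef_rot: [3.14, 0.002, 2.912]
force: [-0.6, -0.7, -1.5]
grip_width: 0.0517
```

>>> step_arm:
  grip_force: 20
  steps:
    - {"x": 0,"y": 0,"z": 0.001,"ax": 0,"ay": 0,"az": 0,"claw": 0.03}
    - {"x": 0,"y": 0,"z": 0.0005,"ax": 0,"ay": 0,"az": 0,"claw": 0.022}
    - {"x": 0,"y": 0,"z": 0.0005,"ax": 0,"ay": 0,"az": 0,"claw": 0.022}
    - {"x": 0,"y": 0,"z": 0,"ax": 0,"ay": 0,"az": 0,"claw": 0.022}

```text
time_s: 22.12
ee_pos: [0.6197, 0.1605, 0.0045]
eef_rot: [3.14, 0.002, 2.912]
force: [-1.1, 0.3, -0.1]
grip_width: 0.0265
```

>>> step_arm:
  steps:
    - {"x": 0,"y": 0,"z": 0,"ax": 0,"ay": 0,"az": 0,"claw": 0.022}
    - {"x": 0,"y": 0,"z": 0,"ax": 0,"ay": 0,"az": 0,"claw": 0.022}

```text
time_s: 22.28
ee_pos: [0.6199, 0.1605, 0.0048]
eef_rot: [3.14, 0.003, 2.912]
force: [0.6, -0.3, -1.6]
grip_width: 0.0253
```

The hub is gripped (25.3 mm, nominal 26). Lifting.

>>> step_arm:
  steps:
    - {"x": 0,"y": 0,"z": -0.01,"ax": 0,"ay": 0,"az": 0,"claw": 0.022}
    - {"x": 0,"y": 0,"z": -0.025,"ax": 0,"ay": 0,"az": 0,"claw": 0.022}
    - {"x": 0,"y": 0,"z": -0.035,"ax": 0,"ay": 0,"az": 0,"claw": 0.022}
    - {"x": 0,"y": 0,"z": -0.035,"ax": 0,"ay": 0,"az": 0,"claw": 0.022}
    - {"x": 0,"y": 0,"z": -0.01,"ax": 0,"ay": 0,"az": 0,"claw": 0.022}

```text
time_s: 22.7
ee_pos: [0.6177, 0.1599, 0.1232]
eef_rot: [-3.141, -0.004, 2.912]
force: [1.6, 0.9, 0.6]
grip_width: 0.0253
```

```bash
python3 look.py w26; python3 go.py .651 -.148 .125
```

```text
22.7 [0.6177 0.1599 0.1232] [-3.1407 -0.0037  2.9122] 0.025275848108375333 [1.6 0.9 0.6]
[0.6179 0.16   0.1234] tool delta mm [-102.2 -292.4   -1.8] tiltfix [-0.03 -0.16  0.  ]
```

View pics/w26.png

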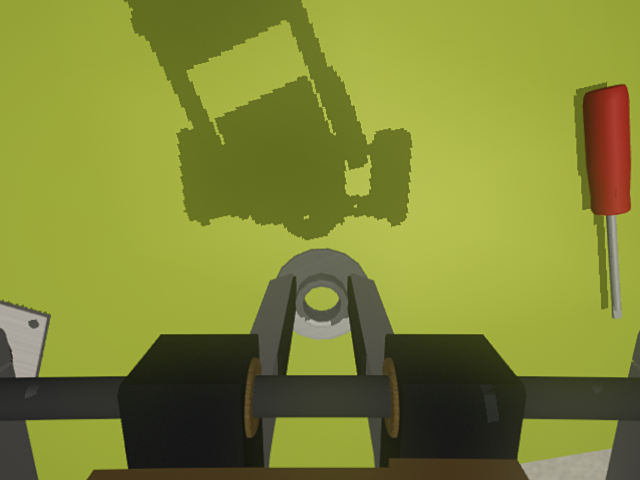

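The cap is held level, hole at (322,298). Carrying it to the stud.

>>> step_arm:
  steps:
    - {"x": -0.013,"y": -0.036,"z": 0,"ax": 0,"ay": 0,"az": 0,"claw": 0.022}
    - {"x": -0.013,"y": -0.036,"z": 0,"ax": 0,"ay": 0,"az": 0,"claw": 0.022}
    - {"x": -0.013,"y": -0.036,"z": 0,"ax": 0,"ay": 0,"az": 0,"claw": 0.022}
    - {"x": -0.013,"y": -0.036,"z": 0,"ax": 0,"ay": 0,"az": 0,"claw": 0.022}
    - {"x": -0.013,"y": -0.036,"z": 0,"ax": 0,"ay": 0,"az": 0,"claw": 0.022}

```text
time_s: 23.17
ee_pos: [0.6398, -0.029, 0.1222]
eef_rot: [3.141, -0.003, 2.923]
force: [1.3, 0.4, -0.4]
grip_width: 0.0258
```

>>> step_arm:
  steps:
    - {"x": -0.013,"y": -0.036,"z": 0,"ax": 0,"ay": 0,"az": 0,"claw": 0.022}
    - {"x": -0.013,"y": -0.036,"z": 0,"ax": 0,"ay": 0,"az": 0,"claw": 0.022}
    - {"x": -0.006,"y": -0.018,"z": 0,"ax": 0,"ay": 0,"az": 0,"claw": 0.022}
    - {"x": 0,"y": 0,"z": 0,"ax": 0,"ay": 0,"az": 0,"claw": 0.022}
    - {"x": 0,"y": 0,"z": 0,"ax": 0,"ay": 0,"az": 0,"claw": 0.022}

```text
time_s: 23.58
ee_pos: [0.6491, -0.1361, 0.1163]
eef_rot: [3.141, -0.009, 2.916]
force: [0.1, 0.6, -1.1]
grip_width: 0.0255
```

```bash
python3 look.py w27;  python3 go.py .651 -.149 .09
```

```text
23.5833 [ 0.6491 -0.1361  0.1163] [ 3.1412 -0.0092  2.9158] 0.0255101837658906 [ 0.1  0.6 -1.1]
[ 0.649  -0.1357  0.1162] tool delta mm [ -5.2 -12.5  26.2] tiltfix [ 0.02 -0.54  0.  ]
```

>>> step_arm:
  steps:
    - {"x": -0.005,"y": -0.012,"z": 0.01,"ax": 0,"ay": -0.5,"az": 0,"claw": 0.022}
    - {"x": 0,"y": 0,"z": 0.015,"ax": 0,"ay": 0,"az": 0,"claw": 0.022}
    - {"x": 0,"y": 0,"z": 0,"ax": 0,"ay": 0,"az": 0,"claw": 0.022}

```text
time_s: 23.88
ee_pos: [0.6514, -0.1463, 0.089]
eef_rot: [3.141, 0.0, 2.92]
force: [-1.0, -0.3, -1.4]
grip_width: 0.0256
```

```bash
python3 look.py w28;python3 px.py w26 .1324 322,299; python3 go.py .651 -.149 .07
python3 - <<'E'
from h import *
im=cv2.imread('pics/w28.png');crop(im,240,210,160,150,4,'pics/w28c.png')
f=np.load('pics/w28.npz');C=cam('wrist',f);print(topix(C,[[.651,-.148,.058],[.651,-.148,.042]]))
E
```

```text
23.8833 [ 0.6514 -0.1463  0.089 ] [3.1410e+00 4.0000e-04 2.9204e+00] 0.025630214241162547 [-1.  -0.3 -1.4]
[0.6187 0.161  0.1324] tool delta mm [-0.7  1.3 -9.2]
[ 0.6519 -0.1465  0.0905] tool delta mm [ 0.3 -2.6 20.5] tiltfix [ 0.02  0.1  -0.  ]
[[316.63731528 269.16317997]
 [316.92897909 260.38889419]]
```

View pics/w28c.png

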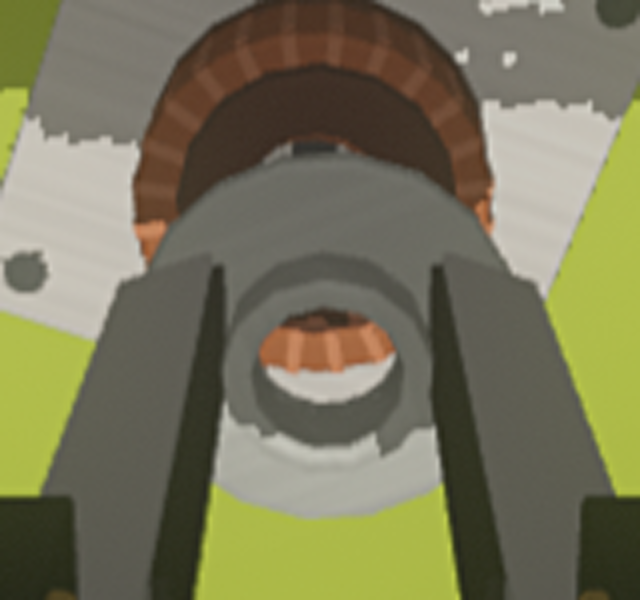

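The cap centre is at crop x=328 and the stack centre at about 315, so I'll shift y by -3 mm and lower.

>>> step_arm:
  steps:
    - {"x": 0,"y": -0.003,"z": 0.01,"ax": 0,"ay": 0.1,"az": 0,"claw": 0.022}
    - {"x": 0,"y": 0,"z": 0.007,"ax": 0,"ay": 0,"az": 0,"claw": 0.022}
    - {"x": 0,"y": 0,"z": 0,"ax": 0,"ay": 0,"az": 0,"claw": 0.022}

```text
time_s: 24.18
ee_pos: [0.6518, -0.1485, 0.073]
eef_rot: [3.141, 0.002, 2.923]
force: [0.1, 0.3, -1.5]
grip_width: 0.0255
```

```bash
python3 look.py w29; python3 go.py .651 -.149 .047
python3 - <<'E'
from h import *
im=cv2.imread('pics/w29.png');crop(im,240,210,160,150,4,'pics/w29c.png')
f=np.load('pics/w29.npz');C=cam('wrist',f);print(topix(C,[[.651,-.148,.058],[.651,-.148,.042]]))
E
```

```text
24.1833 [ 0.6518 -0.1485  0.073 ] [3.1413e+00 1.6000e-03 2.9228e+00] 0.025543695202794148 [ 0.1  0.3 -1.5]
[ 0.6519 -0.1486  0.0735] tool delta mm [ 0.9 -0.6 26.5] tiltfix [ 0.01  0.1  -0.  ]
[[320.07121462 277.64679885]
 [320.15281872 267.63798304]]
```

View pics/w29c.png

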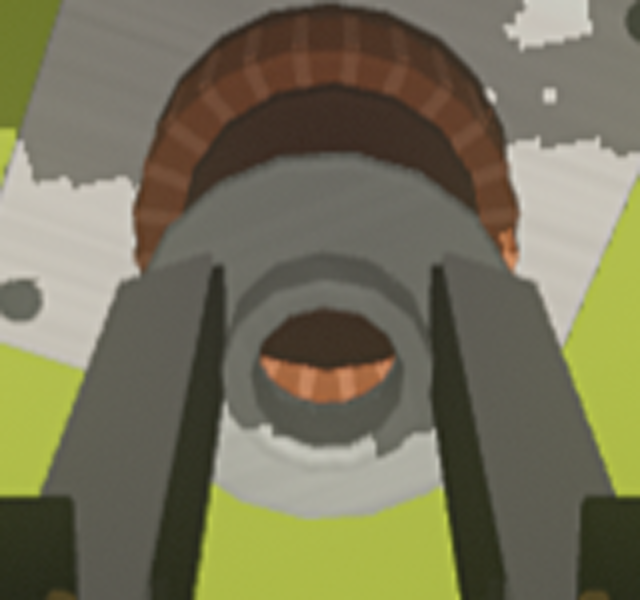

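Lateral alignment is good (about 328 on both). I'll go down to the tip and watch the force.

>>> step_arm:
  steps:
    - {"x": 0.001,"y": 0,"z": 0.008,"ax": 0,"ay": 0.1,"az": 0,"claw": 0.022}
    - {"x": 0,"y": 0,"z": 0.005,"ax": 0,"ay": 0,"az": 0,"claw": 0.022}
    - {"x": 0,"y": 0,"z": 0,"ax": 0,"ay": 0,"az": 0,"claw": 0.022}

```text
time_s: 24.48
ee_pos: [0.6513, -0.1482, 0.0601]
eef_rot: [3.141, 0.001, 2.923]
force: [1.3, 0.5, -1.8]
grip_width: 0.0257
```

```bash
python3 look.py w30; python3 go.py .651 -.149 .047
python3 - <<'E'
from h import *
im=cv2.imread('pics/w30.png');crop(im,240,210,160,150,4,'pics/w30c.png')
E
```

```text
24.4833 [ 0.6513 -0.1482  0.0601] [3.1414e+00 1.3000e-03 2.9231e+00] 0.02571911002578928 [ 1.3  0.5 -1.8]
[ 0.6514 -0.1482  0.0604] tool delta mm [ 0.2 -0.9 13.4] tiltfix [ 0.01  0.08 -0.  ]
```

View pics/w30c.png

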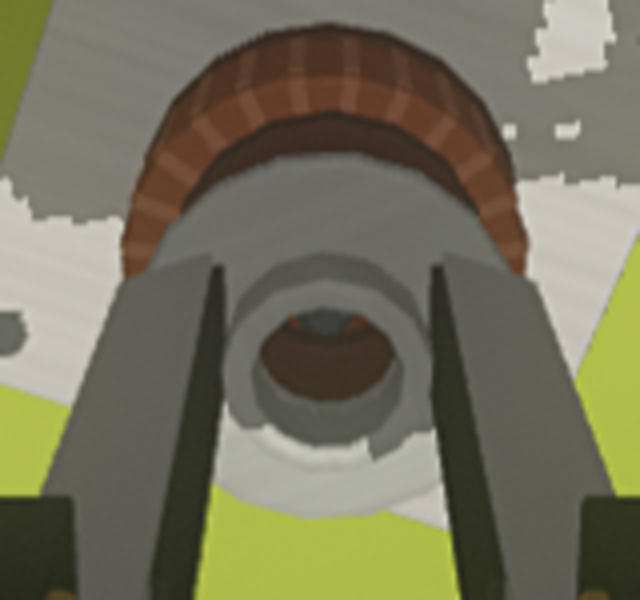

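The tip is just entering, at crop (326,318), laterally centred and with no contact force. Continuing down.

>>> step_arm:
  steps:
    - {"x": 0,"y": 0,"z": 0.006,"ax": 0,"ay": 0,"az": 0,"claw": 0.022}
    - {"x": 0,"y": 0,"z": 0.004,"ax": 0,"ay": 0,"az": 0,"claw": 0.022}
    - {"x": 0,"y": 0,"z": 0,"ax": 0,"ay": 0,"az": 0,"claw": 0.022}

```text
time_s: 24.78
ee_pos: [0.6517, -0.1483, 0.05]
eef_rot: [3.141, 0.002, 2.923]
force: [-0.4, -1.0, -0.2]
grip_width: 0.0256
```

>>> step_arm:
  steps:
    - {"x": 0,"y": 0,"z": 0.0025,"ax": 0,"ay": 0,"az": 0,"claw": 0.022}
    - {"x": 0,"y": 0,"z": 0,"ax": 0,"ay": 0,"az": 0,"claw": 0.022}

```text
time_s: 24.95
ee_pos: [0.6516, -0.1482, 0.047]
eef_rot: [3.142, 0.002, 2.923]
force: [0.4, -1.7, -0.0]
grip_width: 0.0256
```

>>> step_arm:
  steps:
    - {"x": 0,"y": 0,"z": 0.001,"ax": 0,"ay": 0,"az": 0,"claw": 0.022}
    - {"x": 0,"y": 0,"z": 0.0005,"ax": 0,"ay": 0,"az": 0,"claw": 0.022}

```text
time_s: 25.12
ee_pos: [0.6521, -0.1484, 0.0464]
eef_rot: [3.142, 0.003, 2.923]
force: [-3.3, 0.7, 6.0]
grip_width: 0.0254
```

Contact at +6 N. Releasing and lifting clear.

>>> step_arm:
  steps:
    - {"x": 0,"y": 0,"z": -0.0005,"ax": 0,"ay": 0,"az": 0,"claw": 0.035}
    - {"x": 0,"y": 0,"z": 0,"ax": 0,"ay": 0,"az": 0,"claw": 0.045}
    - {"x": 0,"y": 0,"z": 0,"ax": 0,"ay": 0,"az": 0,"claw": 0.06}
    - {"x": 0,"y": 0,"z": -0.01,"ax": 0,"ay": 0,"az": 0,"claw": 0.07}
    - {"x": 0,"y": 0,"z": -0.035,"ax": 0,"ay": 0,"az": 0,"claw": 0.08}

```text
time_s: 25.53
ee_pos: [0.6492, -0.1476, 0.087]
eef_rot: [3.141, -0.006, 2.923]
force: [0.5, 0.6, 0.0]
grip_width: 0.0557
```

>>> step_arm:
  steps:
    - {"x": 0,"y": 0,"z": -0.035,"ax": 0,"ay": 0,"az": 0,"claw": 0.094}
    - {"x": 0,"y": 0,"z": -0.02,"ax": 0,"ay": 0,"az": 0,"claw": 0.094}
    - {"x": 0,"y": 0,"z": 0,"ax": 0,"ay": 0,"az": 0,"claw": 0.094}

```text
time_s: 25.78
ee_pos: [0.6509, -0.1481, 0.1523]
eef_rot: [3.141, 0.001, 2.923]
force: [-0.2, -0.6, -0.4]
grip_width: 0.0748
```

```bash
python3 look.py w31
python3 - <<'E'
from h import *
p,d=vision.camera('side');crop(p[:,:,::-1],360,210,120,100,6,'pics/s31.png');cv2.imwrite('pics/s31f.png',p[:,:,::-1])
im=cv2.imread('pics/w31.png');crop(im,240,140,160,150,4,'pics/w31c.png')
E
```

```text
25.7833 [ 0.6509 -0.1481  0.1523] [3.1414e+00 1.1000e-03 2.9230e+00] 0.07483813452779901 [-0.2 -0.6 -0.4]
```

View pics/w31c.png

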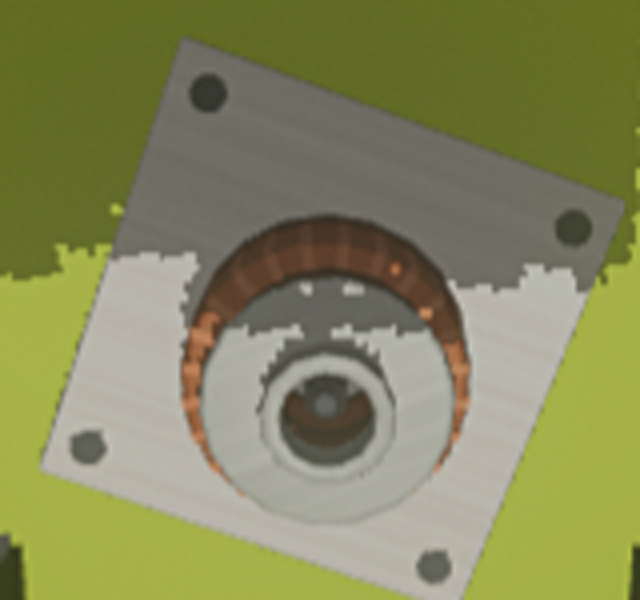

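View pics/s31.png

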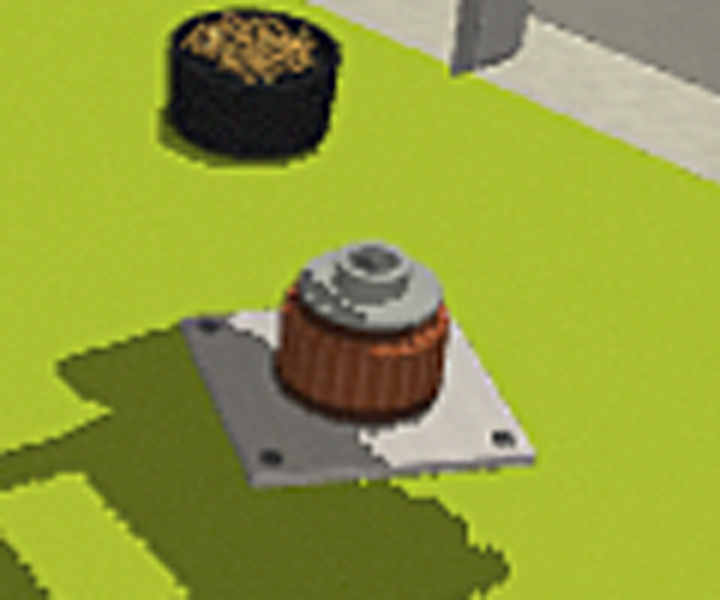

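View pics/s31f.png

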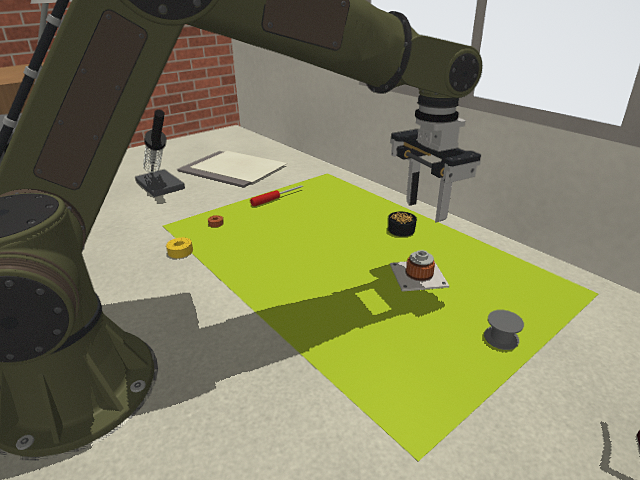

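The cap lies flat with its hub up and the stud centred in its bore. The reel, pot and screwdriver are at their original pixels, and the gripper is clear. Handing in.

```bash
python3 -c "
from station import ticket; print(ticket.hand_in())"
```

```text
the job is handed in; nothing more can be done
None
```

The job is handed in at about 26 s of the 115 s allowed. The large brown disc, the larger copper transformer, the small brown disc and the steel clamp cap (hub up) are on the stud in that order.

- **Transformer:** I lowered it in the gripper until the wrist force showed it resting on its disc, then released it.
- **Last checks:** Wrist and side pictures show all four parts lying flat with the stud centred in the bore. The gripper is about 90 mm clear of the stack. The reel, pot, screwdriver, yellow ring and small copper ring are where they started.
- **What went wrong:** The first grasp of the small disc failed because the fingers rode up onto it, with about 5 N of force. I opened, saw it was still flat, and regripped lower; the fingertips pressed the table with about 7 N while doing so.
- **Disagreements:** The two cameras differed by up to about 4 mm on part positions, inside the 5–7 mm of play the holes leave around the stud.

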